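# Fit up a reducer spool on V-blocks for tacking a boss

## Robot

A 6-joint arm with a two-finger parallel gripper is mounted at the origin on the work surface. World frame = base frame: x ahead of the robot, y to its left, z up, the work surface at z = 0. Lengths are in mm, angles in rad, forces in N, time in s.
With the tool pointing down it reaches from about 350 to 975 mm from the base axis. Payload 7.1 kg.
Tool frame: the origin (TCP) lies midway between the tips of the shut fingers; the grasp point (between the pads) lies ctrl.grip_point_offset behind it (ctrl.grip_point_offset is the distance from the TCP to the grasp point, in mm); z points along the fingers, y is the line along which they close (so a half turn about z gives the same grasp; the last joint's range is limited). The gripper opens to 88 mm and grips with 3 to 60 N. Pads are 20 mm wide; open, the fingers measure 115 mm over their backs; the gripper's body (75 mm by 178 mm) begins 61 mm behind the grasp point.
Start: joints at [-1.258, 0.423, 1.63, -0, 1.089, -0.019], TCP at [203.608, -590.888, 222.675] pointing down, gripper open.
Joint ranges: [-3, 3], [-0.9, 2.11], [0.09, 2.58], [-1.31, 4.45], [0.11, 2.69], [-2.54, 2.54]. Speed limits (rad/s): [2.39, 2.39, 3.01, 3.14, 3.14, 3.14].

## Interface

Orientations are given as a rotation vector (axis times angle).
In Python, from workcell import ctrl gives the robot as it stands.
- The arm moves only by the tool apply_moves, never from a script. Its argument "targets" is a list of rows, each an object of numbers: "tx", "ty", "tz": the shift along the world's x, y, z in m; "spin": the turn about the world's z in degrees. In form: [{"tx": .., "ty": .., "tz": .., "spin": ..}, ...]. A call has exactly 8 rows; each row is the pose to reach, as a shift and turn from the pose commanded when the call began; what a row does not reach only later rows make up. A row lasts 1/10 s, in which the tool goes at most 50 mm and 8.59 degrees, less where a joint would pass 70% of its speed; a pose out of reach is approached as far as the arm can. A call with a gripper value outside its range is refused whole. "gripper" is the closure, from -1 (fully open) to 1 (shut), set as the call begins (left out, the last holds). The fingers move at their own pace and stop on an object; the grip force is fixed at half the most. Time passes only in rows, so rows that repeat a pose let the fingers close, or fill a call up. It gives the time, the measured TCP pose, the force, the opening and the grip force at its end, in the units of the state.
- ctrl.get_obs(): the state, without advancing time (a new reading comes with each control period).
- ctrl.get_image(name): name is "side" or "top" or "wrist"; returns the picture (384x512x3 uint8, red, green, blue); there is no depth.
- ctrl.get_calibration(name): a dict with "fov_y" (degrees; the focal length in pixels is half the picture's height over the tangent of half this angle, whatever the lens; pixels are square), "cx", "cy" (the principal point, pixels), "rvec" (rotation vector, rad) and "tvec" (3), from world to camera coordinates, as OpenCV has them. Camera axes: x right, y down, z forward; pixel columns grow to the right and rows downward; lengths in mm; the calibration is good to about 2 mm. A picture is of the moment at which its call begins: read the wrist's pose just before it. get_calibration takes no time and is no camera call; for the wrist camera it gives the pose at the moment of the call.
- ctrl.close_job(): hands the job in; it is judged then, once.
Trained networks look in the newest picture that a camera, given by its name, has taken for a name from the list of things; names that differ only in an ending like _2 or _b are one class to them, and where a whole thing is asked for, a point or a joint stands for the part that bears it (a point fixed in the world has none). Each returns a list of dicts, best first, with "score" (0 to 1); they miss things now and then, are a little off and sometimes report something else, mostly with a low value. They report only what shows in the picture. A call takes as long as a camera call.
- ctrl.outline_of(name, camera): "pixels" (384x512 bool, what is visible of it) and "box" ([left, top, right, bottom] in pixels, round what is visible of it).
- ctrl.pinpoint(name, camera): "uv" ([column, row] in pixels: a listed point, or the origin of a listed thing).
The state is a dict: "t": time; "qpos": joint angles; "qvel": joint speeds; "joint_torque": joint torques, N m; "ee_pos": TCP position; "orientation": TCP orientation; "ft_force": force on the tool from outside, world axes, zero at the start; "moment": the same for the moment, N m; "width": finger opening in mm; "grasp_force": force on a finger pad.
Only numpy, scipy, OpenCV 4.12 (cv2) and the standard library are available. Lean on these libraries where they do the work, as an engineer would, in place of code of your own. Each camera call takes 0.05 s, during which the arm holds its last target. There are 200 camera calls.

## Task

Set up the tube spool on the bed bar so that the boss can be tacked on: stand the two V-blocks on the bar, square across it, one flush with each end, the wide-groove block at the end towards the torch rest, and put the earth magnet flat on the bar midway between them. Then lay the spool along the bar in both grooves, its wide tube towards the torch rest and its two ends overhanging the bar alike, and stand the boss upright on top of the wide tube, midway between that tube's V-block and the taper. Leave the big hexagon nut where it lies, and let go of everything.

Things in the scene. Friction and masses are not known exactly. Their poses are not given: they have to be found in the camera images.
- bed_bar: Bright flat steel bar bolted to the bench, 70 wide (x) x 200 long (y) x 10 thick. Origin: centre of its underside, on the bench. Its y runs along it, across in front of the robot, +y to the robot's left (yaw within 0.26 rad of zero). A V-block is flush with an end when its centre is 84 from the bar's middle.
- wide_v: Bright steel V-block with the WIDE groove, for the wide tube: 64 across (x) x 32 thick (y) x 44 high. Its 90-degree groove runs along y, 44 wide at the top, root 22 above the underside. Origin: centre of the underside. Loose, 0.5 kg, same either way round. Grip it over its 32 thickness (along y).
- narrow_v: Bright steel V-block with the NARROW groove, for the narrow tube: 48 across (x) x 32 thick (y) x 53 high, taller so that the spool lies level. Its 90-degree groove runs along y, 26 wide at the top, root 40 above the underside. Origin: centre of the underside. Loose, 0.48 kg, same either way round. Grip it over its 32 thickness.
- spool: Stainless tube, 250 long. Origin mid-length on its axis, y to the wide end: wide tube dia 50.8 from y 10 to 125, taper 10 to -30, narrow tube dia 25.4 from -30 to -119, ferrule disc dia 50.8 to -125. May roll. 0.35-0.55 kg, balances near y 20: grip the wide tube at y 30. Starts roughly along world x. In both V-blocks its axis is 67.9 above the bench, its crown 93.3.
- boss: Weld-on boss: a plain round steel ring standing on end, 28 outside diameter, 15 bore, 25 high, flat on both ends. Origin: centre of its underside, z along the bore. Loose, about 85 g. It rests steadily on the crown of the wide tube if set down centred. Its place is at about y = 39 on the spool.
- earth_magnet: Earth magnet: a grey flat round pot 44 diameter x 16 high with a small brass nut (18 across, 6 high) on top. Origin: centre of its underside. Loose, 0.16 kg; it does not pull. It fits under the spool with 10 to spare, but cannot be reached from above once the spool lies there.
- torch_rest: Torch rest fixed on the bench at the robot's left (y > 0) or right (y < 0), beyond that end of the bed bar: a black post on a 90 x 70 foot with a yellow fork holding a red-handled torch, 232 high in all. Origin: centre of the foot's underside. A stand of filler rods is on the other side.
- nut: Big dark hexagon nut lying flat, 46 across the flats, 24 high, 0.22 kg. Origin: centre of its underside. Not part of the job: to be left where it lies.

How it is judged:
By the outcome, as a careful person would: the job done as asked, in the order asked, and still so for the second after the job is handed in, with the robot touching nothing.
It also fails if it takes over 128 s, if anything falls off the work surface, if the arm or the gripper's body presses on something with over 40 N, if the wrist force passes 120 N, or if a joint passes its speed limit or range.

## Working session

There is one attempt and no reset: what is moved stays moved. The work goes in short steps, Python scripts to look and compute and a tool call to move; the robot and the scene stay as the last step left them, time stands still between calls to the robot, and variables do not carry over. Pictures are saved under pics/ and viewed, at most 14 in all, crops included, and the job is handed in when it is done.

Besides the shell and the picture viewer there is one more tool, called after "Call:" in YAML: its name, and indented under it one key for each argument. apply_moves: Moves the arm, as the interface text tells. Its arguments: {"type":"object","properties":{"targets":{"type":"array"},"gripper":{"type":"number"}},"required":["targets"]}

```bash
ls; mkdir -p pics
cat > h.py <<'E'
import numpy as np, cv2
from workcell import ctrl
def cal(n):
    c=ctrl.get_calibration(n); f=192/np.tan(np.radians(c['fov_y'])/2)
    K=np.array([[f,0,c['cx']],[0,f,c['cy']],[0,0,1.]]); R=cv2.Rodrigues(np.array(c['rvec'],float))[0]; t=np.array(c['tvec'],float).ravel()
    return K,R,t
def w(uv,z,c):
    K,R,t=c; d=R.T@np.linalg.inv(K)@np.array([uv[0],uv[1],1.]); o=-R.T@t
    return (o+d*(z-o[2])/d[2])
def p(X,c):
    K,R,t=c; q=K@(R@np.array(X,float)+t); return q[:2]/q[2]
def snap(n,f):
    im=ctrl.get_image(n); cv2.imwrite('pics/'+f,im[:,:,::-1]); return im
E
python3 - <<'E'
from h import *
np.set_printoptions(precision=1,suppress=True)
print(ctrl.grip_point_offset, ctrl.get_obs())
for n in ('top','side'):
    snap(n,n+'0.png'); c=cal(n); print(n,-c[1].T@c[2],c[1][2],c[0][0,0])
    for k in 'bed_bar wide_v narrow_v spool boss earth_magnet torch_rest nut'.split():
        o=ctrl.outline_of(k,n)[:2]; q=ctrl.pinpoint(k,n)[:2]
        print(k,[(round(a['score'],2),a['box']) for a in o],[(round(a['score'],2),np.array(a['uv']),w(a['uv'],22 if k=='spool' else 0,c)) for a in q])
E
```

```text
pics
18.700000000000003 {'t': 0.0, 'qpos': array([-1.3,  0.4,  1.6, -0. ,  1.1, -0. ]), 'qvel': array([ 0., -0.,  0.,  0.,  0.,  0.]), 'joint_torque': array([ -0. , -54.5, -27.4,   0.1,   0. ,  -0. ]), 'ee_pos': array([ 203.5, -590.4,  221.9]), 'orientation': array([-3.1, -0.5,  0. ]), 'ft_force': array([0.5, 0.2, 0.8]), 'moment': array([-0.,  0., -0.]), 'grasp_force': 0.0, 'width': 87.83695249430116}
top [ 396.4  -21.1 1274.8] [ 0.1  0.  -1. ] 388.1048266064184
bed_bar [(0.64, [267.9, 191.7, 334.1, 221.7])] [(0.88, array([300.4, 208.8]), array([ 503.8, -156.4,    0. ]))]
wide_v [(0.52, [145.3, 162.8, 157.4, 184.6])] [(0.68, array([154. , 173.6]), array([608.9, 332.8,   0. ]))]
narrow_v [(0.63, [239.9, 145.1, 261.8, 161.8]), (0.39, [271.1, 194.7, 333.7, 224.3])] [(0.77, array([251.6, 156.8]), array([674.2,   9. ,   0. ]))]
spool [(0.71, [204.1, 151.7, 220.1, 227.8])] [(0.93, array([212.9, 192.3]), array([548.4, 131.1,  22. ]))]
boss [(0.43, [354.5, 171.2, 363.6, 178.4])] [(0.43, array([360.8, 177.9]), array([ 611.8, -355.7,    0. ]))]
earth_magnet [(0.7, [349.6, 224.3, 363.7, 235.0])
[... 715 characters left out ...]
1.1]), array([678.7,   0.1,   0. ]))]
narrow_v [(0.79, [281.6, 187.5, 293.1, 201.5]), (0.71, [246.6, 288.5, 264.2, 304.9])] [(0.76, array([287.6, 199.3]), array([680. ,   9.2,   0. ]))]
spool [(0.83, [209.6, 164.3, 276.7, 194.2]), (0.54, [234.1, 222.9, 285.3, 271.7])] [(0.72, array([242.7, 180.5]), array([550.5, 134.7,  22. ]))]
boss [] [(0.41, array([308.4, 284.6]), array([ 605.7, -348.2,    0. ]))]
earth_magnet [(0.53, [247.9, 289.1, 262.6, 303.9])] [(0.55, array([255.9, 297.9]), array([ 439.9, -339.4,    0. ]))]
torch_rest [(0.48, [196.0, 149.6, 204.2, 162.1])] [(0.8, array([207.5, 115.3]), array([537.4, 609.6,   0. ]))]
nut [] [(0.59, array([200.8, 156.3]), array([441.7, 346.4,   0. ]))]
```

Run:
```python
from h import *
np.set_printoptions(precision=1,suppress=True)
im=cv2.imread('pics/top0.png'); cv2.imwrite('pics/topz.png',cv2.resize(im[110:260,30:390],None,fx=2.2,fy=2.2,interpolation=cv2.INTER_CUBIC))
im=cv2.imread('pics/side0.png'); cv2.imwrite('pics/sidez.png',cv2.resize(im[100:330,170:340],None,fx=2.6,fy=2.6,interpolation=cv2.INTER_CUBIC))
c=cal('wrist'); print(-c[1].T@c[2],c[1],c[0]); print(cv2.Rodrigues(ctrl.get_obs()['orientation'])[0])
for n in('top','side'):
  c=cal(n)
  for k,z in(('bed_bar',10),('wide_v',44),('narrow_v',53),('spool',25)):
    o=ctrl.outline_of(k,n)
    if o:
        m=np.argwhere(o[0]['pixels'])[:,::-1].astype(np.float32)
        P=np.array([w(u,z,c)[:2] for u in m],np.float32); print(n,k,len(m),cv2.minAreaRect(P))
```

```text
[ 269.1 -566.6  383.7] [[ 0.3 -0.9  0. ]
 [-0.9 -0.3  0.3]
 [-0.2 -0.1 -1. ]] [[265.4   0.  254.4]
 [  0.  265.4 187.8]
 [  0.    0.    1. ]]
[[ 0.9  0.3  0. ]
 [ 0.3 -0.9  0. ]
 [ 0.  -0.  -1. ]]
top bed_bar 1347 ((510.0160217285156, -157.85414123535156), (74.36277770996094, 202.3074188232422), 10.336465835571289)
top wide_v 237 ((606.5571899414062, 333.2818603515625), (65.3761978149414, 39.00196075439453), 1.4568932056427002)
top narrow_v 189 ((678.2899780273438, 13.292119979858398), (37.80449295043945, 54.52312469482422), 58.52878189086914)
top spool 984 ((550.3373413085938, 135.30967712402344), (255.52810668945312, 51.05673599243164), 0.44138509035110474)
side bed_bar 1142 ((507.1563415527344, -161.17007446289062), (76.53874206542969, 210.14779663085938), 11.442899703979492)
side wide_v 193 ((602.700439453125, 308.86376953125), (78.66339111328125, 72.5127182006836), 85.01831817626953)
side narrow_v 227 ((670.6712036132812, -11.439430236816406), (83.41974639892578, 49.31987762451172), 67.60590362548828)
side spool 759 ((547.4151000976562, 134.59117126464844), (263.9504089355469, 72.0002212524414), 0.5786080956459045)
```

View pics/topz.png

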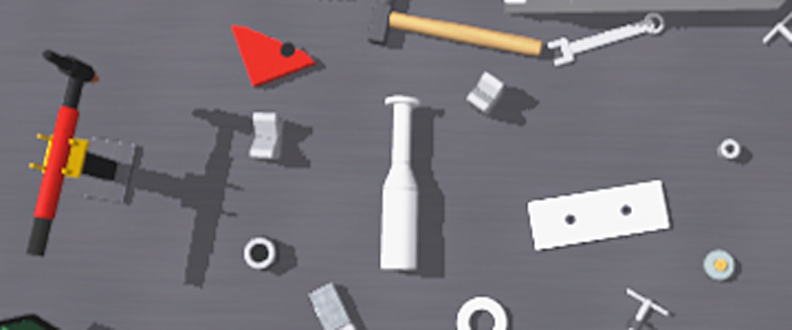

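View pics/sidez.png

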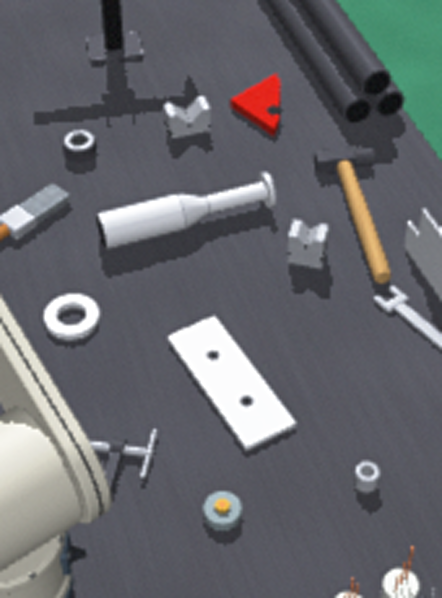

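Torch rest is on the left (+y). The bar is at about (508,-158) with yaw ≈ +10°, the wide V at (607,333), the narrow V at (678,13), and the spool's wide end faces the robot (−x). I'll move over the bar for a closer look.

Call:
apply_moves:
  targets:
    - {"tx":0.03,"ty":0.05,"tz":0,"spin":0}
    - {"tx":0.05,"ty":0.09,"tz":0.02,"spin":0}
    - {"tx":0.08,"ty":0.14,"tz":0.03,"spin":0}
    - {"tx":0.11,"ty":0.18,"tz":0.04,"spin":0}
    - {"tx":0.14,"ty":0.23,"tz":0.04,"spin":-3}
    - {"tx":0.16,"ty":0.27,"tz":0.04,"spin":-6}
    - {"tx":0.18,"ty":0.31,"tz":0.04,"spin":-8}
    - {"tx":0.18,"ty":0.32,"tz":0.04,"spin":-8}
  gripper: -1

```text
t: 2.9
ee_pos: [384.9, -268.0, 263.0]
orientation: [-3.127, -0.303, -0.001]
ft_force: [0.2, -0.3, -0.0]
width: 88.1
grasp_force: 0.0
```

```bash
cat >> h.py <<'E'
from scipy.optimize import minimize
def cyl(r,h,z0=0,n=40):
    a=np.linspace(0,2*np.pi,n,0); return [np.c_[r*np.cos(a),r*np.sin(a),np.full(n,z)] for z in(z0,z0+h)]
def prism(poly,y): # poly in xz convex; extruded along y
    q=np.array(poly,float); return np.vstack([np.c_[q[:,0],np.full(len(q),s*y),q[:,1]] for s in(-1,1)])
def vb(W,H,g,root): # two convex halves
    return [prism([(s*W/2,0),(0,0),(0,root),(s*g/2,H),(s*W/2,H)],16) for s in(-1,1)]
def tube(sec,z): # along y
    a=np.linspace(0,2*np.pi,32,0); out=[]
    for y0,y1,r0,r1 in sec: out.append(np.vstack([np.c_[r*np.cos(a),np.full(32,y),z+r*np.sin(a)] for y,r in((y0,r0),(y1,r1))]))
    return out
SEC=[(10,125,25.4,25.4),(-30,10,12.7,25.4),(-119,-30,12.7,12.7),(-125,-119,25.4,25.4)]
M={'bed_bar':[prism([(-35,0),(35,0),(35,10),(-35,10)],100)],'wide_v':vb(64,44,44,22),'narrow_v':vb(48,53,26,40),
 'spool':tube(SEC,25.4),'boss':[np.vstack(cyl(14,25))],'earth_magnet':[np.vstack(cyl(22,16)),np.vstack(cyl(9,6,16))],'nut':[np.vstack(cyl(25,24))]}
def render(parts,X,z,c,S=3):
    x,y,th=X; im=np.zeros((384*S,512*S),np.uint8); K,R,t=c; C,s=np.cos(th),np.sin(th)
    for q in parts:
        W=np.c_[C*q[:,0]-s*q[:,1]+x,s*q[:,0]+C*q[:,1]+y,q[:,2]+z]; cam=W@R.T+t; uv=cam@K.T; uv=uv[:,:2]/uv[:,2:]
        h=cv2.convexHull((np.clip((uv+.5)*S-.5,-5e3,5e3)*16).astype(np.int32)); cv2.fillConvexPoly(im,h,1,shift=4)
    return im
def fit(name,cam,x0,z=0,look=True,ang=True,mask=None,S=3):
    if look: ctrl.get_image(cam)
    c=cal(cam)
    if mask is None:
        o=[a for a in ctrl.outline_of(name,cam)]
        if not o: return None
        u=p([x0[0],x0[1],z+10],c)
        o=min(o,key=lambda a:np.hypot(*(np.argwhere(a['pixels']).mean(0)[::-1]-u))); m=o['pixels']; sc=o['score']
    else: m=mask; sc=1
    m=cv2.resize(m.astype(np.uint8),None,fx=S,fy=S,interpolation=cv2.INTER_NEAREST)
    def f(v):
        r=render(M[name],(x0[0]+v[0],x0[1]+v[1],x0[2]+v[2]/50),z,c,S); return 1-(r&m).sum()/max(1,(r|m).sum())
    best=None
    for a0 in ((0,) if not ang else (0,12,-12)):
        g=f if ang else (lambda v:f((v[0],v[1],0)))
        v0=[0,0,a0] if ang else [0,0]
        sim=np.vstack([v0]+[np.array(v0)+d for d in 8*np.eye(len(v0))])
        r=minimize(g,v0,method='Nelder-Mead',options=dict(initial_simplex=sim,xatol=.1,fatol=1e-4,maxiter=150))
        if best is None or r.fun<best.fun: best=r
    v=best.x; th=x0[2]+(v[2]/50 if ang else 0)
    return np.round([x0[0]+v[0],x0[1]+v[1],np.degrees(th),1-best.fun,sc],2)
E
python3 - <<'E'
from h import *
import time
snap('wrist','w1.png')
for k,x0,z,a in(('bed_bar',(508,-158,.18),0,1),('narrow_v',(676,9,-.5),0,1),('spool',(550,135,1.58),0,1),('boss',(609,-352,0),0,0),('earth_magnet',(435,-338,0),0,0)):
    t=time.time()
    print(k,[fit(k,n,x0,z,n!='wrist',a) for n in('wrist','top')],time.time()-t)
print(fit('wide_v','top',(607,335,.02)))
c=cal('wrist')
im=cv2.imread('pics/w1.png')
for k,X in(('bed_bar',(508,-158,.18)),('narrow_v',(676,9,-.5)),('boss',(609,-352,0)),('earth_magnet',(435,-338,0))):
    r=render(M[k],X,0,c,1); cv2.drawContours(im,cv2.findContours(r,0,2)[0],-1,(0,255,0),1)
cv2.imwrite('pics/w1o.png',im)
E
```

```text
bed_bar [None, array([ 509.99, -157.97,   11.17,    0.93,    0.96])] 3.005985736846924
narrow_v [None, array([684.8 ,  13.99, -31.74,   0.89,   0.75])] 2.540699005126953
spool [array([544.12, 130.63,  90.95,   0.92,   0.61]), array([546.98, 136.13,  91.09,   0.93,   0.56])] 3.678300380706787
boss [array([ 605.59, -353.66,    0.  ,    0.88,    0.84]), array([ 6.1155e+02, -3.5064e+02,  0.0000e+00,  8.8000e-01,  4.0000e-01])] 2.080521821975708
earth_magnet [array([ 435.72, -337.39,    0.  ,    0.94,    0.9 ]), array([ 442.56, -334.27,    0.  ,    0.91,    0.6 ])] 1.9848837852478027
[ 6.1154e+02  3.3967e+02 -1.6000e+00  8.3000e-01  5.5000e-01]
```

View pics/w1o.png

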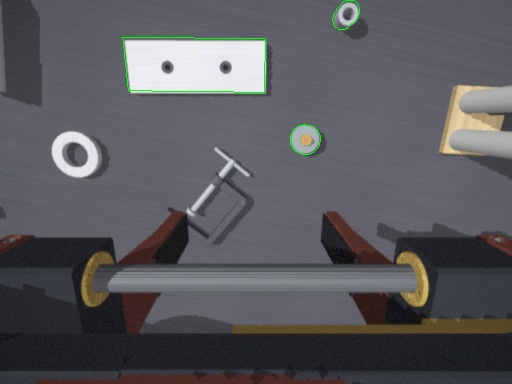

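The drawn outlines of the bar, boss and magnet match the wrist picture. Next I'll refine the bar by thresholding and plan the approach to the wide V.

```bash
cat >> h.py <<'E'
def whitemask(f,seed,th=185):
    g=cv2.imread(f).min(2); m=(g>th).astype(np.uint8); n,l=cv2.connectedComponents(m); k=l[int(seed[1]),int(seed[0])]
    m=(l==k).astype(np.uint8); cs=cv2.findContours(m,0,2)[0]; return cv2.drawContours(np.zeros_like(m),cs,-1,1,-1)>0
def tool():
    o=ctrl.get_obs(); R=cv2.Rodrigues(o['orientation'])[0]; return np.round(o['ee_pos'],1),np.round(np.degrees(np.arctan2(R[1,0],R[0,0])),2),np.round(o['t'],2)
E
python3 - <<'E'
from h import *
m=whitemask('pics/w1.png',(196,75)); print(m.sum(),fit('bed_bar','wrist',(508,-158,.18),0,False,mask=m,S=4)); print(tool())
o=ctrl.pinpoint('bed_bar','wrist'); print([ (a['score'],w(a['uv'],0,cal('wrist'))) for a in o])
E
```

```text
7173 [ 504.64 -160.6    10.93    0.96    1.  ]
(array([ 383.6, -270.9,  262.7]), np.float64(11.01), np.float64(3.8))
[(0.63, array([ 508.38309153, -159.04421003,    0.        ]))]
```

Call:
apply_moves:
  targets:
    - {"tx":0.02,"ty":0.05,"tz":0,"spin":0}
    - {"tx":0.04,"ty":0.1,"tz":0,"spin":-2}
    - {"tx":0.06,"ty":0.14,"tz":0,"spin":-4}
    - {"tx":0.08,"ty":0.19,"tz":0,"spin":-6}
    - {"tx":0.1,"ty":0.23,"tz":0,"spin":-8}
    - {"tx":0.12,"ty":0.28,"tz":0,"spin":-10}
    - {"tx":0.14,"ty":0.32,"tz":0,"spin":-11}
    - {"tx":0.16,"ty":0.36,"tz":0,"spin":-11}

```text
t: 4.65
ee_pos: [544.2, 91.6, 262.8]
orientation: [-3.142, -0.001, -0.001]
ft_force: [1.0, -0.7, -0.2]
width: 88.3
grasp_force: 0.0
```

Call:
apply_moves:
  targets:
    - {"tx":0.0,"ty":0.04,"tz":0,"spin":0}
    - {"tx":0.0,"ty":0.08,"tz":0,"spin":0}
    - {"tx":0.0,"ty":0.12,"tz":0,"spin":0}
    - {"tx":0.0,"ty":0.16,"tz":0,"spin":0}
    - {"tx":0.0,"ty":0.2,"tz":-0.02,"spin":0}
    - {"tx":0.0,"ty":0.23,"tz":-0.04,"spin":0}
    - {"tx":0.0,"ty":0.24,"tz":-0.05,"spin":0}
    - {"tx":0.0,"ty":0.24,"tz":-0.05,"spin":0}

```text
t: 5.45
ee_pos: [542.4, 329.6, 210.7]
orientation: [3.14, 0.004, -0.005]
ft_force: [0.2, 0.1, -0.8]
width: 87.9
grasp_force: 0.0
```

Run:
```python
from h import *
snap('wrist','w2.png'); print(tool())
for k,x0 in(('wide_v',(610,335,0)),('spool',(546,133,1.58)),('narrow_v',(680,10,-.53))): print(k,fit(k,'wrist',x0,0,False))
print(fit('nut','wrist',(443,345,0),0,False,ang=False))
```

```text
(array([543.1, 328.8, 212. ]), np.float64(0.07), np.float64(5.5))
wide_v [609.93 338.62  -1.27   0.97   0.86]
spool [545.98 135.08  90.67   0.89   0.84]
narrow_v [681.57  12.89 -32.72   0.98   0.81]
[439.6  339.81   0.     0.88   0.64]
```

View pics/w2.png

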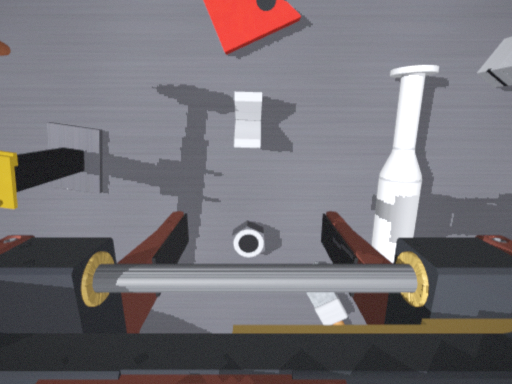

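The wide V is isolated at pixel (248,120), fitted at (609.9,338.6), −1.3°. I'll descend and grip it.

Call:
apply_moves:
  targets:
    - {"tx":0.02,"ty":0.005,"tz":-0.02,"spin":0}
    - {"tx":0.04,"ty":0.009,"tz":-0.05,"spin":-1.3}
    - {"tx":0.06,"ty":0.0095,"tz":-0.09,"spin":-1.3}
    - {"tx":0.066,"ty":0.0095,"tz":-0.13,"spin":-1.3}
    - {"tx":0.066,"ty":0.0095,"tz":-0.17,"spin":-1.3}
    - {"tx":0.066,"ty":0.0095,"tz":-0.195,"spin":-1.3}
    - {"tx":0.066,"ty":0.0095,"tz":-0.207,"spin":-1.3}
    - {"tx":0.066,"ty":0.0095,"tz":-0.207,"spin":-1.3}

```text
t: 6.5
ee_pos: [609.2, 337.5, 4.8]
orientation: [3.14, -0.037, -0.003]
ft_force: [-0.3, 0.5, -0.4]
width: 87.7
grasp_force: 0.0
```

Run:
```python
from h import *
snap('wrist','w3.png'); print(tool(),p(np.r_[tool()[0][:2],6],cal('wrist')))
print(fit('wide_v','wrist',(610,338.6,-.02),0,False))
```

```text
(array([610.2, 338.2,   6.3]), np.float64(-1.33), np.float64(6.55)) [257.11059594 227.22096018]
[609.49 340.32  -1.31   0.79   0.7 ]
```

View pics/w3.png

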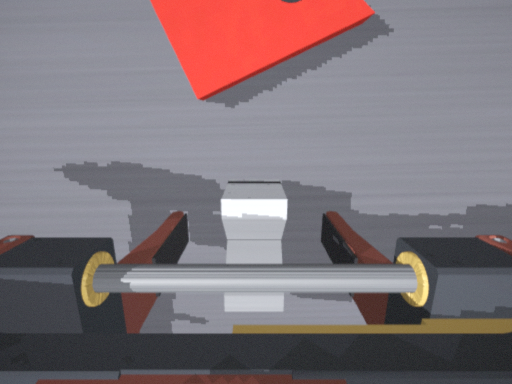

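The wide V sits between the fingers, centred at column 254. Closing and lifting.

Call:
apply_moves:
  targets:
    - {"tx":0,"ty":0,"tz":0,"spin":0}
    - {"tx":0,"ty":0,"tz":0,"spin":0}
    - {"tx":0,"ty":0,"tz":0,"spin":0}
    - {"tx":0,"ty":0,"tz":0,"spin":0}
    - {"tx":0,"ty":0,"tz":0,"spin":0}
    - {"tx":0,"ty":0,"tz":0,"spin":0}
    - {"tx":0,"ty":0,"tz":0,"spin":0}
    - {"tx":0,"ty":0,"tz":0,"spin":0}
  gripper: 1

```text
t: 7.4
ee_pos: [609.5, 338.4, 5.6]
orientation: [3.141, -0.035, -0.0]
ft_force: [-0.4, -0.0, 0.8]
width: 31.6
grasp_force: 30.0
```

Run:
```python
from h import *
im=snap('wrist','w4.png'); c=cal('wrist'); print(ctrl.get_obs()['width'],ctrl.get_obs()['grasp_force'])
im=im[:,:,::-1].copy()
for dx,col in((0,(0,255,0)),):
    r=render(M['wide_v'],(609.6+dx,338.6,np.radians(-1.3)),0,c,1); cv2.drawContours(im,cv2.findContours(r,0,2)[0],-1,col,1)
    for y in(322.6,354.6):cv2.circle(im,tuple(int(round(v)) for v in p((609.6,y,22),c)),2,(0,0,255),1)
cv2.imwrite('pics/w4o.png',cv2.resize(im[150:330,170:340],None,fx=3,fy=3))
```

```text
31.751223727219653 29.9998589605093
```

View pics/w4o.png

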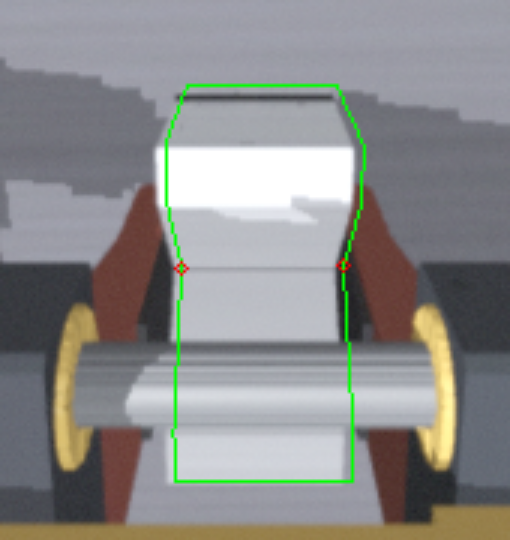

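The grasp is good: the block is seated, and its x matches the model to about 1 mm. I'll lift it and carry it over to look at the bar.

Call:
apply_moves:
  targets:
    - {"tx":0,"ty":0,"tz":0.03,"spin":0}
    - {"tx":0,"ty":0,"tz":0.07,"spin":0}
    - {"tx":0,"ty":0,"tz":0.115,"spin":0}
    - {"tx":-0.01,"ty":-0.02,"tz":0.155,"spin":0}
    - {"tx":-0.02,"ty":-0.05,"tz":0.19,"spin":1}
    - {"tx":-0.04,"ty":-0.09,"tz":0.21,"spin":3}
    - {"tx":-0.055,"ty":-0.135,"tz":0.21,"spin":5}
    - {"tx":-0.07,"ty":-0.18,"tz":0.21,"spin":7}

```text
t: 8.25
ee_pos: [538.4, 157.3, 215.9]
orientation: [-3.137, -0.16, -0.0]
ft_force: [0.5, -1.0, -4.9]
width: 31.8
grasp_force: 30.0
```

Call:
apply_moves:
  targets:
    - {"tx":-0.013,"ty":-0.045,"tz":0,"spin":2}
    - {"tx":-0.026,"ty":-0.09,"tz":0,"spin":4}
    - {"tx":-0.04,"ty":-0.135,"tz":0,"spin":5.3}
    - {"tx":-0.053,"ty":-0.18,"tz":0,"spin":5.3}
    - {"tx":-0.067,"ty":-0.225,"tz":0,"spin":5.3}
    - {"tx":-0.08,"ty":-0.27,"tz":0,"spin":5.3}
    - {"tx":-0.09,"ty":-0.3,"tz":0,"spin":5.3}
    - {"tx":-0.09,"ty":-0.3,"tz":0,"spin":5.3}

```text
t: 9.05
ee_pos: [447.8, -144.2, 215.1]
orientation: [3.128, 0.295, -0.002]
ft_force: [-0.1, 0.4, -4.2]
width: 31.3
grasp_force: 30.0
```

Run:
```python
from h import *
im=snap('wrist','w5.png'); c=cal('wrist'); print(tool())
u=p((505,-160,10),c); 
m=whitemask('pics/w5.png',u,175); print(u,m.sum())
X=fit('bed_bar','wrist',(507,-159,.185),0,False,mask=m,S=4);print(X)
im=im[:,:,::-1].copy()
r=render(M['bed_bar'],(X[0],X[1],np.radians(X[2])),0,c,1); cv2.drawContours(im,cv2.findContours(r,0,2)[0],-1,(0,255,0),1)
cv2.imwrite('pics/w5o.png',im)
for t in(120,150,200): print(t,fit('bed_bar','wrist',(507,-159,.185),0,False,mask=whitemask('pics/w5.png',u,t),S=4))
```

```text
(array([ 448.4, -142.7,  215.1]), np.float64(10.8), np.float64(9.1))
[276.18036116 130.86800566] 7691
[ 507.41 -154.55   11.2     0.97    1.  ]
120 [ 507.72 -154.4    10.76    0.99    1.  ]
150 [ 507.25 -154.77   11.08    0.99    1.  ]
200 [ 506.72 -154.52   10.76    0.96    1.  ]
```

View pics/w5o.png

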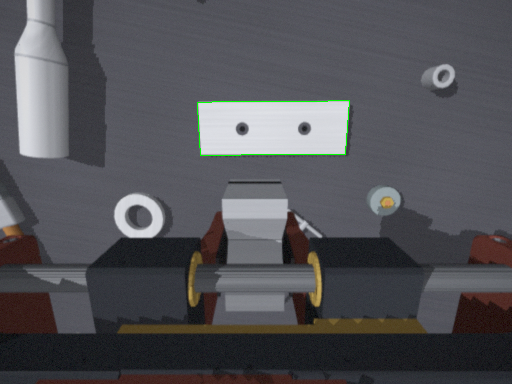

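Run:
```python
from h import *
for i in range(2):
    c=cal('wrist'); snap('wrist','w6.png'); print(tool(), np.round(-c[1].T@c[2],1))
    u=p((507,-155,10),c)
    for t in(120,150): print(t,fit('bed_bar','wrist',(507,-156,.19),0,False,mask=whitemask('pics/w6.png',u,t),S=4))
    print(fit('earth_magnet','wrist',(436,-337,0),0,False,ang=False),fit('boss','wrist',(606,-353,0),0,False,ang=False))
```

```text
(array([ 448.8, -141.7,  215.2]), np.float64(10.88), np.float64(9.15)) [ 516.6 -128.1  376.1]
120 [ 507.06 -155.07   10.82    0.99    1.  ]
150 [ 507.29 -155.26   11.23    0.98    1.  ]
[ 438.2  -332.78    0.      0.88    0.58] [ 609.2  -345.65    0.      0.81    0.67]
(array([ 449.6, -140.5,  215.4]), np.float64(11.07), np.float64(9.3)) [ 517.5 -125.8  376.3]
120 [ 507.42 -155.8    11.03    0.99    1.  ]
150 [ 506.54 -156.4    11.02    0.99    1.  ]
[ 437.82 -333.88    0.      0.93    0.8 ] [ 608.68 -348.35    0.      0.9     0.94]
```

Averaging the looks, the bar is at about (507,-156.3), 11°. I'll place the wide block at its +y end.

Call:
apply_moves:
  targets:
    - {"tx":0.02,"ty":0.03,"tz":-0.02,"spin":0}
    - {"tx":0.04,"ty":0.06,"tz":-0.05,"spin":0}
    - {"tx":0.0414,"ty":0.0676,"tz":-0.09,"spin":0}
    - {"tx":0.0414,"ty":0.0676,"tz":-0.13,"spin":0}
    - {"tx":0.0414,"ty":0.0676,"tz":-0.165,"spin":0}
    - {"tx":0.0414,"ty":0.0676,"tz":-0.185,"spin":0}
    - {"tx":0.0414,"ty":0.0676,"tz":-0.193,"spin":0}
    - {"tx":0.0414,"ty":0.0676,"tz":-0.196,"spin":0}

```text
t: 10.2
ee_pos: [491.1, -73.2, 19.1]
orientation: [-3.127, -0.303, 0.001]
ft_force: [-0.8, 0.2, -5.2]
width: 31.8
grasp_force: 30.0
```

Call:
apply_moves:
  targets:
    - {"tx":0,"ty":0,"tz":-0.002,"spin":0}
    - {"tx":0,"ty":0,"tz":-0.0035,"spin":0}
    - {"tx":0,"ty":0,"tz":-0.0035,"spin":0}
    - {"tx":0,"ty":0,"tz":-0.0035,"spin":0}
    - {"tx":0,"ty":0,"tz":-0.0035,"spin":0}
    - {"tx":0,"ty":0,"tz":-0.0035,"spin":0}
    - {"tx":0,"ty":0,"tz":-0.0035,"spin":0}
    - {"tx":0,"ty":0,"tz":-0.0035,"spin":0}

```text
t: 11.0
ee_pos: [491.0, -73.8, 16.2]
orientation: [3.127, 0.301, 0.0]
ft_force: [-0.0, -0.7, -5.1]
width: 32.0
grasp_force: 30.0
```

Run:
```python
from h import *
im=snap('wrist','w7.png'); print(tool(),ctrl.get_obs()['ft_force'])
cv2.imwrite('pics/w7z.png',cv2.resize(im[150:340,130:400,::-1],None,fx=2.5,fy=2.5))
```

```text
(array([491. , -73.8,  16.2]), np.float64(11.01), np.float64(11.05)) [ 0.35920982 -0.05550069 -5.57252275]
```

View pics/w7z.png

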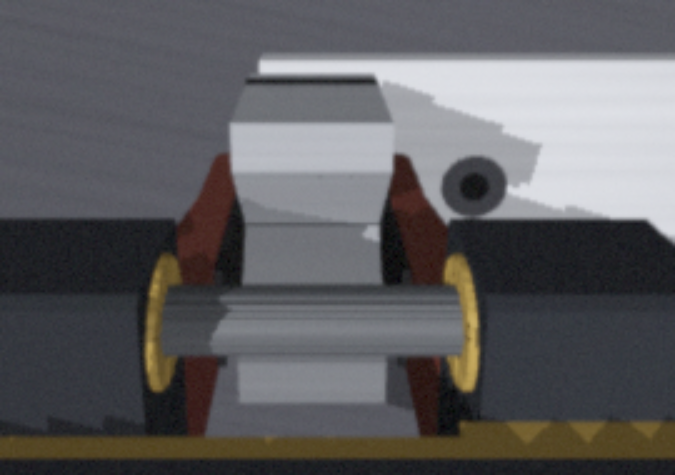

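Run:
```python
from h import *
c=cal('wrist'); th=np.radians(11); U=np.array([[np.cos(th),np.sin(th)],[-np.sin(th),np.cos(th)]])
f=lambda u,v,z:(np.round(U@(w((130+u/2.5-.3,150+v/2.5-.3),z,c)[:2]-np.array([491,-73.8])),1))
for n,u,v,z in(('bar corner',258.5,75,10),('bar far top edge l',262,57,10),('bar far r',670,59,10),('blk bottom far l',246,78,10),('r',378,78,10),('blk top far',312,122,54),('top l',230,123,54),('top r',393,123,54),('root',312,222,32)): print(n,f(u,v,z))
im=cv2.imread('pics/w7.png').astype(int).sum(2)//3
print(im[165:192,235]); print(im[165:192,380]); print(im[178,226:240],im[174,226:240])
```

```text
bar corner [30.9 15.5]
bar far top edge l [35.7 14.5]
bar far r [ 35.1 -90.3]
blk bottom far l [30.2 18.8]
r [ 30.1 -15.4]
blk top far [31.7  1.7]
top l [31.6 17.6]
top r [ 31.5 -14. ]
root [0.1 1.7]
[ 93  95  94  93  93  97 115 131 145 192 215 219 221 218 176 120  73  45
  63 101 113 114 115 114 113 113 113]
[ 93  97  96  94  93  96 116 132 144 193 215 220 219 221 219 217 219 219
 221 220 221 221 219 220 218 219 220]
[ 94  92  89  94  93  94 104 156 212 218 220 220 221 219] [ 90  92  96  93  94  97 100 135 193 192 191 192 193 192]
```

The block overhangs the bar end by about 2.7 mm. I'll shift it, then lower and release.

Call:
apply_moves:
  targets:
    - {"tx":0,"ty":0,"tz":0.001,"spin":0}
    - {"tx":0.001,"ty":-0.0025,"tz":0.001,"spin":-0.15}
    - {"tx":0.001,"ty":-0.0025,"tz":0.0,"spin":-0.15}
    - {"tx":0.001,"ty":-0.0025,"tz":-0.0004,"spin":-0.15}
    - {"tx":0.001,"ty":-0.0025,"tz":-0.0004,"spin":-0.15}
    - {"tx":0.001,"ty":-0.0025,"tz":-0.0004,"spin":-0.15}
    - {"tx":0.001,"ty":-0.0025,"tz":-0.0004,"spin":-0.15}
    - {"tx":0.001,"ty":-0.0025,"tz":-0.0004,"spin":-0.15}

```text
t: 11.85
ee_pos: [492.0, -76.3, 15.8]
orientation: [-3.127, -0.297, 0.0]
ft_force: [-0.3, 0.2, -4.3]
width: 32.0
grasp_force: 30.0
```

Call:
apply_moves:
  targets:
    - {"tx":0,"ty":0,"tz":0,"spin":0}
    - {"tx":0,"ty":0,"tz":0,"spin":0}
    - {"tx":0,"ty":0,"tz":0,"spin":0}
    - {"tx":0,"ty":0,"tz":0,"spin":0}
    - {"tx":0,"ty":0,"tz":0,"spin":0}
    - {"tx":0,"ty":0,"tz":0.03,"spin":0}
    - {"tx":0,"ty":0,"tz":0.07,"spin":0}
    - {"tx":0,"ty":0,"tz":0.11,"spin":0}
  gripper: -1

```text
t: 12.65
ee_pos: [491.3, -76.2, 126.6]
orientation: [-3.127, -0.297, 0.003]
ft_force: [0.9, 0.2, -0.1]
width: 87.0
grasp_force: 0.0
```

Run:
```python
from h import *
ctrl.get_image('wrist'); ctrl.get_image('wrist')
c=cal('wrist'); im=snap('wrist','w8.png'); print(tool(),fit('wide_v','wrist',(491.5,-76,.19),10,False))
cv2.imwrite('pics/w8z.png',cv2.resize(im[130:250,150:400,::-1],None,fx=3,fy=3))
```

```text
(array([493.9, -76.6, 128.1]), np.float64(10.86), np.float64(12.8)) [490.23 -74.23  11.01   0.91   0.77]
```

View pics/w8z.png

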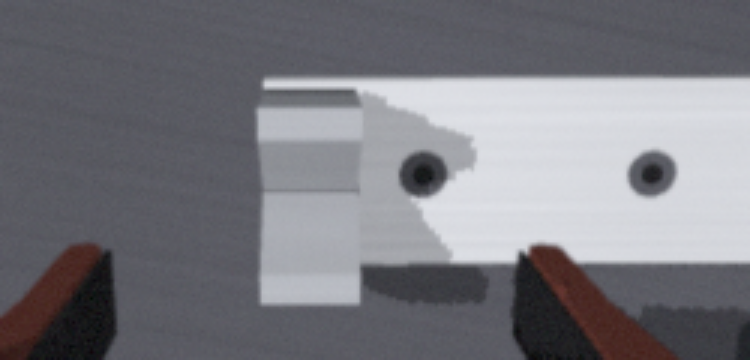

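The wide V is flush within about 0.6 mm and square. Next, the narrow V.

Call:
apply_moves:
  targets:
    - {"tx":0.02,"ty":0.01,"tz":0.03,"spin":-6}
    - {"tx":0.06,"ty":0.03,"tz":0.03,"spin":-13}
    - {"tx":0.1,"ty":0.05,"tz":0.03,"spin":-20}
    - {"tx":0.14,"ty":0.07,"tz":0.02,"spin":-27}
    - {"tx":0.17,"ty":0.08,"tz":0.01,"spin":-34}
    - {"tx":0.189,"ty":0.089,"tz":0,"spin":-40}
    - {"tx":0.189,"ty":0.089,"tz":0,"spin":-43.5}
    - {"tx":0.189,"ty":0.089,"tz":0,"spin":-43.5}

```text
t: 13.65
ee_pos: [679.8, 13.1, 122.5]
orientation: [3.014, -0.882, -0.007]
ft_force: [-0.1, -0.3, -0.1]
width: 88.2
grasp_force: 0.0
```

Run:
```python
from h import *
for i in range(3): ctrl.get_image('wrist')
for i in range(2):
    c=cal('wrist'); snap('wrist','w9.png'); print(tool(),fit('narrow_v','wrist',(681.5,13,-.57),0,False))
```

```text
(array([680.3,  12.4, 125.1]), np.float64(-32.59), np.float64(13.85)) [680.78  14.98 -33.62   0.97   0.71]
(array([680.7,  12.4, 125.8]), np.float64(-32.62), np.float64(13.95)) [ 6.8037e+02  1.5170e+01 -3.2440e+01  9.7000e-01  5.6000e-01]
```

Call:
apply_moves:
  targets:
    - {"tx":-0.001,"ty":0.001,"tz":-0.02,"spin":0}
    - {"tx":-0.001,"ty":0.001,"tz":-0.06,"spin":0}
    - {"tx":-0.001,"ty":0.001,"tz":-0.095,"spin":0}
    - {"tx":-0.001,"ty":0.001,"tz":-0.112,"spin":0}
    - {"tx":-0.001,"ty":0.001,"tz":-0.118,"spin":0}
    - {"tx":-0.001,"ty":0.001,"tz":-0.118,"spin":0}
    - {"tx":-0.001,"ty":0.001,"tz":-0.118,"spin":0}
    - {"tx":-0.001,"ty":0.001,"tz":-0.118,"spin":0}

```text
t: 14.8
ee_pos: [681.3, 13.7, 9.6]
orientation: [-3.014, 0.883, -0.004]
ft_force: [-0.3, 0.4, -0.0]
width: 87.6
grasp_force: 0.0
```

Call:
apply_moves:
  targets:
    - {"tx":0,"ty":0,"tz":0,"spin":0}
    - {"tx":0,"ty":0,"tz":0,"spin":0}
    - {"tx":0,"ty":0,"tz":0,"spin":0}
    - {"tx":0,"ty":0,"tz":0,"spin":0}
    - {"tx":0,"ty":0,"tz":0,"spin":0}
    - {"tx":0,"ty":0,"tz":0,"spin":0}
    - {"tx":0,"ty":0,"tz":0,"spin":0}
    - {"tx":0,"ty":0,"tz":0,"spin":0}
  gripper: 1

```text
t: 15.6
ee_pos: [680.0, 13.7, 7.7]
orientation: [-3.015, 0.883, 0.0]
ft_force: [-0.8, 0.4, -0.4]
width: 32.1
grasp_force: 30.0
```

Run:
```python
from h import *
c=cal('wrist'); im=snap('wrist','w10.png'); print(tool())
g=im.astype(int).sum(2)//3
print([np.round(p((680-0+a*np.cos(np.radians(-32.6)),13.7+a*np.sin(np.radians(-32.6)),z),c),1) for a,z in((0,40),(13,53),(24,53),(24,0))])
print(g[170:262,255])
```

```text
(array([680. ,  13.8,   7.7]), np.float64(-32.64), np.float64(15.65))
[array([257.1, 250.1]), array([257.4, 238.4]), array([257.4, 216.6]), array([256.5, 187.6])]
[139 136 139 138 137 140 134 134 135 135 136 118 100  99  97  98  95  96
 103 119 124 124 126 127 121  82  42  47 105 125 127 123 125 129 127 127
 125 127 128 129 125 126 130 127 127 125 127 134 173 187 189 188 189 188
 190 190 190 188 190 188 188 188 188 188 189 188 190 189 188 174 159 154
 152 156 156 155 156 157 154 152 140 144 166 175 175 174 174 175 175 176
 177 175]
```

Call:
apply_moves:
  targets:
    - {"tx":0,"ty":0,"tz":0.03,"spin":0}
    - {"tx":0,"ty":0,"tz":0.07,"spin":4}
    - {"tx":-0.02,"ty":-0.035,"tz":0.09,"spin":11}
    - {"tx":-0.045,"ty":-0.075,"tz":0.09,"spin":18}
    - {"tx":-0.07,"ty":-0.115,"tz":0.09,"spin":25}
    - {"tx":-0.095,"ty":-0.155,"tz":0.09,"spin":32}
    - {"tx":-0.12,"ty":-0.195,"tz":0.09,"spin":39}
    - {"tx":-0.145,"ty":-0.235,"tz":0.09,"spin":43.5}

```text
t: 16.45
ee_pos: [533.1, -222.4, 97.2]
orientation: [-3.126, -0.305, 0.002]
ft_force: [1.2, -1.0, -4.4]
width: 32.0
grasp_force: 30.0
```

Call:
apply_moves:
  targets:
    - {"tx":-0.0114,"ty":-0.02,"tz":-0.02,"spin":0}
    - {"tx":-0.0114,"ty":-0.02,"tz":-0.05,"spin":0}
    - {"tx":-0.0114,"ty":-0.02,"tz":-0.07,"spin":0}
    - {"tx":-0.0114,"ty":-0.02,"tz":-0.077,"spin":0}
    - {"tx":-0.0114,"ty":-0.02,"tz":-0.079,"spin":0}
    - {"tx":-0.0114,"ty":-0.02,"tz":-0.0793,"spin":0}
    - {"tx":-0.0114,"ty":-0.02,"tz":-0.0793,"spin":0}
    - {"tx":-0.0114,"ty":-0.02,"tz":-0.0793,"spin":0}

```text
t: 17.25
ee_pos: [524.3, -241.4, 19.4]
orientation: [3.127, 0.298, 0.002]
ft_force: [-0.7, 0.2, -5.2]
width: 31.8
grasp_force: 30.0
```

Run:
```python
from h import *
c=cal('wrist'); im=snap('wrist','w11.png'); print(tool(),ctrl.get_obs()['ft_force'])
cv2.imwrite('pics/w11z.png',cv2.resize(im[150:260,130:390,::-1],None,fx=3,fy=3))
```

```text
(array([ 524.3, -241.4,   19.3]), np.float64(10.88), np.float64(17.3)) [-0.25588872  0.09210376 -4.17210819]
```

View pics/w11z.png

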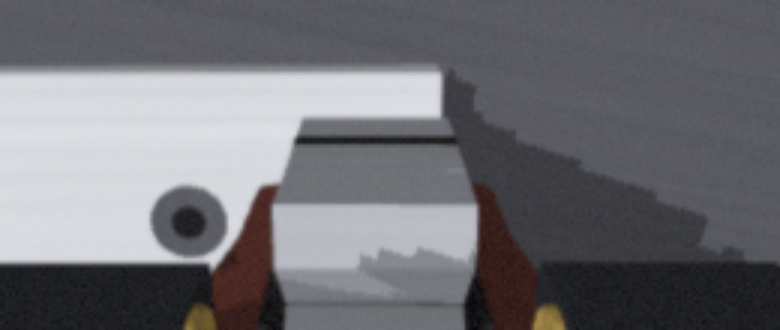

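Narrow block overhangs about 1.5 mm; shift inward, lower, release.

Call:
apply_moves:
  targets:
    - {"tx":-0.0003,"ty":0.0014,"tz":0,"spin":0}
    - {"tx":-0.0003,"ty":0.0014,"tz":-0.0003,"spin":0}
    - {"tx":-0.0003,"ty":0.0014,"tz":-0.0006,"spin":0}
    - {"tx":-0.0003,"ty":0.0014,"tz":-0.0008,"spin":0}
    - {"tx":-0.0003,"ty":0.0014,"tz":-0.0008,"spin":0}
    - {"tx":-0.0003,"ty":0.0014,"tz":-0.0008,"spin":0}
    - {"tx":-0.0003,"ty":0.0014,"tz":-0.0008,"spin":0}
    - {"tx":-0.0003,"ty":0.0014,"tz":-0.0008,"spin":0}

```text
t: 18.1
ee_pos: [523.3, -239.9, 17.7]
orientation: [-3.127, -0.297, -0.0]
ft_force: [0.5, 0.3, -3.5]
width: 32.1
grasp_force: 30.0
```

Call:
apply_moves:
  targets:
    - {"tx":0,"ty":0,"tz":0,"spin":0}
    - {"tx":0,"ty":0,"tz":0,"spin":0}
    - {"tx":0,"ty":0,"tz":0,"spin":0}
    - {"tx":0,"ty":0,"tz":0,"spin":0}
    - {"tx":0,"ty":0,"tz":0,"spin":0}
    - {"tx":0,"ty":0,"tz":0.03,"spin":0}
    - {"tx":0,"ty":0,"tz":0.07,"spin":0}
    - {"tx":-0.01,"ty":-0.01,"tz":0.11,"spin":0}
  gripper: -1

```text
t: 18.9
ee_pos: [513.6, -249.2, 128.5]
orientation: [-3.127, -0.299, 0.001]
ft_force: [0.7, -0.8, 0.1]
width: 87.1
grasp_force: 0.0
```

Call:
apply_moves:
  targets:
    - {"tx":-0.02,"ty":-0.01,"tz":0.03,"spin":0}
    - {"tx":-0.04,"ty":-0.03,"tz":0.06,"spin":0}
    - {"tx":-0.06,"ty":-0.04,"tz":0.08,"spin":0}
    - {"tx":-0.08,"ty":-0.04,"tz":0.08,"spin":0}
    - {"tx":-0.1,"ty":-0.04,"tz":0.08,"spin":0}
    - {"tx":-0.1,"ty":-0.04,"tz":0.08,"spin":0}
    - {"tx":-0.1,"ty":-0.04,"tz":0.08,"spin":0}
    - {"tx":-0.1,"ty":-0.04,"tz":0.08,"spin":0}

```text
t: 19.7
ee_pos: [414.2, -290.1, 207.8]
orientation: [3.127, 0.298, 0.001]
ft_force: [0.3, -0.0, -1.0]
width: 87.9
grasp_force: 0.0
```

Run:
```python
from h import *
c=cal('wrist'); im=snap('wrist','w12.png'); print(tool(),ctrl.get_obs()['ft_force'])
for k,x0,z,a in(('wide_v',(492,-76.3,.19),10,1),('narrow_v',(523.3,-240,.19),10,1),('boss',(608,-351,0),0,0),('earth_magnet',(437,-335,0),0,0),('spool',(546,135,1.585),0,1)): print(k,fit(k,'wrist',x0,z,False,a))
cv2.imwrite('pics/w12z.png',cv2.resize(im[60:250,60:400,::-1],None,fx=2.3,fy=2.3))
```

```text
(array([ 414.2, -290. ,  207.6]), np.float64(10.89), np.float64(19.75)) [ 0.18286396 -0.28212145  0.37199029]
wide_v [491.22 -75.22  10.84   0.97   0.77]
narrow_v [ 522.92 -238.3    10.32    0.95    0.97]
boss [ 607.51 -348.16    0.      0.88    0.67]
earth_magnet [ 437.63 -333.77    0.      0.93    0.95]
spool None
```

View pics/w12z.png

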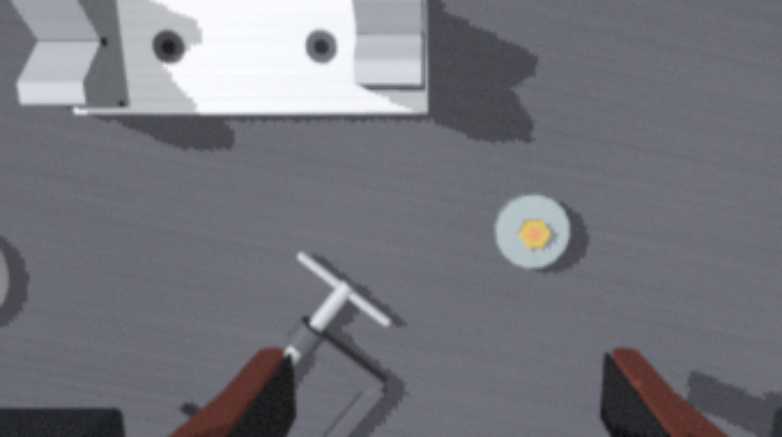

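Run:
```python
from h import *
im=cv2.imread('pics/w12.png').astype(int).sum(2)//3
for r in range(86,110,2): print(r,im[r,236:252])
c=cal('wrist'); B=(507.8,-158.85); th=np.radians(10.85)
def g(x,y,z): return np.round(p((B[0]+x*np.cos(th)-y*np.sin(th),B[1]+x*np.sin(th)+y*np.cos(th),z),c),1)
print('bar corner',g(-35,-100,10),'end@-24',g(-24,-100,10),'blk bottom near',g(-24,-100,10),'blk top near',g(-24,-100,63), g(-24,-68,63), 'bar near l',g(-35,100,10))
print(im[104:112,150],im[104:112,230])
```

```text
86 [210 209 208 210 209 207 200 146 126 152  93  76  76  79  76  78]
88 [217 218 218 216 217 217 209 148 126 156  94  77  76  77  74  77]
90 [219 219 220 219 218 219 210 152 128 157  97  78  76  77  73  77]
92 [216 216 217 216 216 216 209 151 130 160  99  81  77  79  75  79]
94 [215 215 215 214 214 215 207 150 128 160  95  78  76  77  78  73]
96 [170 171 171 173 178 178 172 127 116 156  96  79  78  77  76  79]
98 [ 93  95  95  94  93  95  93  94 112 161  97  79  74  76  75  73]
100 [184 185 187 184 185 186 187 185 183 169  98  77  79  77  76  77]
102 [194 192 193 194 193 193 193 193 191 170  99  80  78  80  79  74]
104 [196 194 195 196 196 196 196 198 193 174 100  76  80  80  72  76]
106 [203 199 200 195 194 193 194 195 192 181 103  78  76  77  77  77]
108 [214 212 208 192 188 185 176 175 173 161  93  77  78  79  78  77]
bar corner [247.3 107.8] end@-24 [247.3  98.9] blk bottom near [247.3  98.9] blk top near [246.   95.5] [216.7  95.5] bar near l [ 92.8 107.9]
[250 251 252 251 241 189 103  78] [205 234 246 245 215 151  90  82]
```

Both blocks are flush to within about 0.6 mm. Next, the magnet.

Call:
apply_moves:
  targets:
    - {"tx":0.015,"ty":-0.03,"tz":-0.03,"spin":0}
    - {"tx":0.025,"ty":-0.045,"tz":-0.07,"spin":0}
    - {"tx":0.025,"ty":-0.045,"tz":-0.115,"spin":0}
    - {"tx":0.025,"ty":-0.045,"tz":-0.155,"spin":0}
    - {"tx":0.025,"ty":-0.045,"tz":-0.185,"spin":0}
    - {"tx":0.025,"ty":-0.045,"tz":-0.2,"spin":0}
    - {"tx":0.025,"ty":-0.045,"tz":-0.2055,"spin":0}
    - {"tx":0.025,"ty":-0.045,"tz":-0.2055,"spin":0}

```text
t: 20.8
ee_pos: [438.6, -335.0, 2.3]
orientation: [-3.127, -0.298, 0.0]
ft_force: [0.7, -0.5, 0.1]
width: 87.9
grasp_force: 0.0
```

Call:
apply_moves:
  targets:
    - {"tx":0,"ty":0,"tz":0,"spin":0}
    - {"tx":0,"ty":0,"tz":0,"spin":0}
    - {"tx":0,"ty":0,"tz":0,"spin":0}
    - {"tx":0,"ty":0,"tz":0,"spin":0}
    - {"tx":0,"ty":0,"tz":0,"spin":0}
    - {"tx":0,"ty":0,"tz":0,"spin":0}
    - {"tx":0,"ty":0,"tz":0,"spin":0}
    - {"tx":0,"ty":0,"tz":0,"spin":0}
  gripper: 1

```text
t: 21.6
ee_pos: [438.5, -335.1, 2.4]
orientation: [3.127, 0.297, 0.0]
ft_force: [-0.5, -0.4, 3.3]
width: 43.1
grasp_force: 30.0
```

Run:
```python
from h import *
c=cal('wrist'); im=snap('wrist','w13.png'); print(tool())
print(fit('earth_magnet','wrist',(438,-335,0),0,False,ang=False))
t=tool()[0]
for dx in(-22,0,22): print(dx,np.round(p((t[0]+dx*.98,t[1]+dx*.19,16),c),1))
print(np.round(p((t[0]+22*.98,t[1]+22*.19,0),c),1))
print(im[180:245,254].astype(int).sum(1)//3)
```

```text
(array([ 438.5, -335.1,    2.4]), np.float64(10.86), np.float64(21.65))
[ 437.7  -333.68    0.      0.91    0.85]
-22 [257.4 269.3]
0 [257.4 236.9]
22 [257.4 202.3]
[257.1 194.6]
[133 135 132 131 132 132 132 134 135 135 134 134 133 135 133 136 136 133
 136 138 139 136 139 143 162 205 217 216 216 215 216 216 215 216 216 217
 215 217 215 217 215 216 215 215 215 212 188 150 133 128 152 186 194 197
 198 198 189 191 193 168 151 150 148 147 147]
```

Call:
apply_moves:
  targets:
    - {"tx":0,"ty":0,"tz":0.02,"spin":0}
    - {"tx":0,"ty":0,"tz":0.06,"spin":0}
    - {"tx":0,"ty":0,"tz":0.1,"spin":0}
    - {"tx":0.01,"ty":0.03,"tz":0.12,"spin":0}
    - {"tx":0.03,"ty":0.07,"tz":0.12,"spin":0}
    - {"tx":0.05,"ty":0.11,"tz":0.12,"spin":0}
    - {"tx":0.065,"ty":0.15,"tz":0.12,"spin":0}
    - {"tx":0.0706,"ty":0.177,"tz":0.12,"spin":0}

```text
t: 22.5
ee_pos: [509.6, -155.4, 121.9]
orientation: [-3.127, -0.299, 0.0]
ft_force: [0.0, 0.6, -1.7]
width: 43.2
grasp_force: 30.0
```

Call:
apply_moves:
  targets:
    - {"tx":0,"ty":0,"tz":-0.01,"spin":0}
    - {"tx":0,"ty":0,"tz":-0.04,"spin":0}
    - {"tx":0,"ty":0,"tz":-0.075,"spin":0}
    - {"tx":0,"ty":0,"tz":-0.097,"spin":0}
    - {"tx":0,"ty":0,"tz":-0.107,"spin":0}
    - {"tx":0,"ty":0,"tz":-0.1095,"spin":0}
    - {"tx":0,"ty":0,"tz":-0.1098,"spin":0}
    - {"tx":0,"ty":0,"tz":-0.1098,"spin":0}

```text
t: 23.3
ee_pos: [509.5, -158.3, 13.2]
orientation: [3.127, 0.297, 0.002]
ft_force: [-0.9, -1.0, -2.1]
width: 43.1
grasp_force: 30.0
```

Call:
apply_moves:
  targets:
    - {"tx":0,"ty":0,"tz":0,"spin":0}
    - {"tx":0,"ty":0,"tz":0,"spin":0}
    - {"tx":0,"ty":0,"tz":0,"spin":0}
    - {"tx":0,"ty":0,"tz":0,"spin":0}
    - {"tx":0,"ty":0,"tz":0,"spin":0}
    - {"tx":0,"ty":0,"tz":0.03,"spin":0}
    - {"tx":0,"ty":0,"tz":0.07,"spin":0}
    - {"tx":0,"ty":0,"tz":0.11,"spin":0}
  gripper: -0.2

```text
t: 24.1
ee_pos: [508.3, -157.7, 123.1]
orientation: [-3.127, -0.297, 0.003]
ft_force: [0.8, -0.9, 0.1]
width: 52.4
grasp_force: 0.0
```

Call:
apply_moves:
  targets:
    - {"tx":-0.02,"ty":0,"tz":0.03,"spin":0}
    - {"tx":-0.05,"ty":0,"tz":0.06,"spin":0}
    - {"tx":-0.07,"ty":0,"tz":0.09,"spin":0}
    - {"tx":-0.07,"ty":0,"tz":0.09,"spin":0}
    - {"tx":-0.07,"ty":0,"tz":0.09,"spin":0}
    - {"tx":-0.07,"ty":0,"tz":0.09,"spin":0}
    - {"tx":-0.07,"ty":0,"tz":0.09,"spin":0}
    - {"tx":-0.07,"ty":0,"tz":0.09,"spin":0}
  gripper: -1

```text
t: 24.9
ee_pos: [438.9, -157.7, 211.2]
orientation: [-3.127, -0.298, 0.003]
ft_force: [-0.0, -0.1, 0.9]
width: 87.9
grasp_force: 0.0
```

Run:
```python
from h import *
c=cal('wrist'); im=snap('wrist','w14.png'); print(tool())
for k,x0,z,a in(('wide_v',(492,-76.3,.19),10,1),('narrow_v',(523.3,-240,.19),10,1),('earth_magnet',(508,-158,0),10,0),('spool',(546,135,1.585),0,1),('boss',(608,-351,0),0,0)): print(k,fit(k,'wrist',x0,z,False,a))
im=im[:,:,::-1].copy()
th=np.radians(10.85)
for k,X,z in(('bed_bar',(507.7,-157.1,th),0),('wide_v',(492,-75.2,th),10),('narrow_v',(523.3,-238.8,th),10),('earth_magnet',(507.7,-157.1,0),10)):
    cv2.drawContours(im,cv2.findContours(render(M[k],X,z,c,1),0,2)[0],-1,(0,255,0),1)
cv2.imwrite('pics/w14o.png',cv2.resize(im[50:230,100:400],None,fx=2.6,fy=2.6))
```

```text
(array([ 438.9, -157.7,  211.4]), np.float64(10.88), np.float64(24.95))
wide_v [491.47 -74.97  10.69   0.98   0.68]
narrow_v [ 523.71 -238.3    10.82    0.96    0.91]
earth_magnet [ 508.25 -156.51    0.      0.92    0.66]
spool [545.36 136.13  91.04   0.98   0.55]
boss [ 608.62 -349.67    0.      0.92    0.63]
```

View pics/w14o.png

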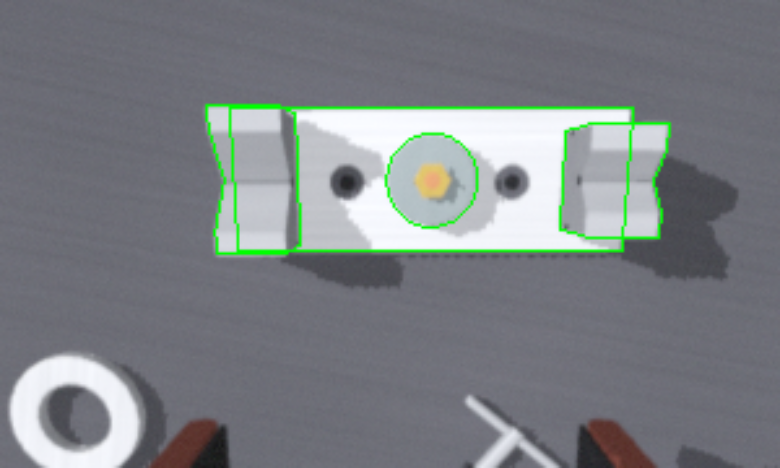

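The green overlays of bar, blocks and magnet all coincide with the picture. For the spool I need a half turn, because of the joint 6 range when placing.

Call:
apply_moves:
  targets:
    - {"tx":0.01,"ty":0.035,"tz":0,"spin":8}
    - {"tx":0.02,"ty":0.07,"tz":0,"spin":16}
    - {"tx":0.03,"ty":0.105,"tz":0,"spin":24}
    - {"tx":0.04,"ty":0.14,"tz":0,"spin":32}
    - {"tx":0.05,"ty":0.175,"tz":0,"spin":40}
    - {"tx":0.06,"ty":0.21,"tz":0,"spin":48}
    - {"tx":0.07,"ty":0.25,"tz":0,"spin":56}
    - {"tx":0.077,"ty":0.292,"tz":0,"spin":64}

```text
t: 26.0
ee_pos: [516.4, 135.7, 212.5]
orientation: [2.489, 1.916, 0.001]
ft_force: [-0.1, -0.9, 0.5]
width: 87.6
grasp_force: 0.0
```

Call:
apply_moves:
  targets:
    - {"tx":0,"ty":0,"tz":0,"spin":8}
    - {"tx":0,"ty":0,"tz":0,"spin":16}
    - {"tx":0,"ty":0,"tz":0,"spin":24}
    - {"tx":0,"ty":0,"tz":0,"spin":32}
    - {"tx":0,"ty":0,"tz":0,"spin":40}
    - {"tx":0,"ty":0,"tz":0,"spin":48}
    - {"tx":0,"ty":0,"tz":0,"spin":56}
    - {"tx":0,"ty":0,"tz":0,"spin":64}

```text
t: 26.8
ee_pos: [515.9, 134.1, 212.3]
orientation: [-1.095, -2.944, 0.0]
ft_force: [0.2, -0.0, 1.0]
width: 87.9
grasp_force: 0.0
```

Call:
apply_moves:
  targets:
    - {"tx":0,"ty":0,"tz":0,"spin":8}
    - {"tx":0,"ty":0,"tz":0,"spin":16}
    - {"tx":0,"ty":0,"tz":0,"spin":24}
    - {"tx":0,"ty":0,"tz":0,"spin":32}
    - {"tx":0,"ty":0,"tz":0,"spin":40}
    - {"tx":0,"ty":0,"tz":0,"spin":42}
    - {"tx":0,"ty":0,"tz":0,"spin":42}
    - {"tx":0,"ty":0,"tz":0,"spin":42}

```text
t: 27.6
ee_pos: [515.9, 134.1, 212.4]
orientation: [-0.022, 3.141, -0.0]
ft_force: [0.6, 0.0, -0.5]
width: 87.9
grasp_force: 0.0
```

Run:
```python
from h import *
for i in range(2): ctrl.get_image('wrist')
c=cal('wrist'); im=snap('wrist','w15.png'); print(tool(),ctrl.get_obs()['qpos'])
a=ctrl.outline_of('spool','wrist'); print([ (x['score'],x['box']) for x in a])
m=whitemask('pics/w15.png',p((480,134.5,50.8),c),140); print(m.sum(), np.argwhere(m).min(0),np.argwhere(m).max(0))
print(fit('spool','wrist',(546,135,1.585),0,False))
for y in range(0,230,20): 
    xs=np.flatnonzero(a[0]['pixels'][y]); print(y,xs[[0,-1]] if len(xs) else None,end=' ')
for s in(-125,-30,10,125): print(s,np.round(p((546-s,134.8,50),c),1))
```

```text
(array([515.9, 134.1, 212.4]), np.float64(-179.18), np.float64(27.75)) [ 2.31947750e-01  3.02006764e-01  1.84175858e+00 -6.38638484e-06
  9.97808697e-01 -1.35311176e+00]
[(0.86, [234.7, 93.0, 278.3, 261.8])]
5280 [ 93 235] [263 275]
[543.93 136.74  91.2    0.87   0.86]
0 None 20 None 40 None 60 None 80 None 100 [234 275] 120 [235 274] 140 [235 274] 160 [236 274] 180 [237 273] 200 [242 268] 220 [246 263] -125 [252.3 284.4]
-30 [253.1 220.7]
10 [253.5 191.2]
125 [254.7  95.1]
```

Call:
apply_moves:
  targets:
    - {"tx":-0.001,"ty":0.0005,"tz":-0.03,"spin":0}
    - {"tx":-0.001,"ty":0.0005,"tz":-0.075,"spin":0}
    - {"tx":-0.001,"ty":0.0005,"tz":-0.12,"spin":0}
    - {"tx":-0.001,"ty":0.0005,"tz":-0.155,"spin":0}
    - {"tx":-0.001,"ty":0.0005,"tz":-0.185,"spin":0}
    - {"tx":-0.001,"ty":0.0005,"tz":-0.2,"spin":0}
    - {"tx":-0.001,"ty":0.0005,"tz":-0.2054,"spin":0}
    - {"tx":-0.001,"ty":0.0005,"tz":-0.2054,"spin":0}

```text
t: 28.65
ee_pos: [515.1, 134.7, 7.0]
orientation: [0.023, -3.141, 0.0]
ft_force: [0.8, 0.2, 0.7]
width: 87.9
grasp_force: 0.0
```

Call:
apply_moves:
  targets:
    - {"tx":0,"ty":0,"tz":0,"spin":0}
    - {"tx":0,"ty":0,"tz":0,"spin":0}
    - {"tx":0,"ty":0,"tz":0,"spin":0}
    - {"tx":0,"ty":0,"tz":0,"spin":0}
    - {"tx":0,"ty":0,"tz":0,"spin":0}
    - {"tx":0,"ty":0,"tz":0,"spin":0}
    - {"tx":0,"ty":0,"tz":0,"spin":0}
    - {"tx":0,"ty":0,"tz":0,"spin":0}
  gripper: 1

```text
t: 29.45
ee_pos: [515.1, 134.6, 7.3]
orientation: [-0.024, 3.141, 0.0]
ft_force: [-0.3, -0.5, 6.5]
width: 50.4
grasp_force: 30.0
```

Call:
apply_moves:
  targets:
    - {"tx":0,"ty":0,"tz":0.02,"spin":0}
    - {"tx":0,"ty":0,"tz":0.06,"spin":0}
    - {"tx":0,"ty":0,"tz":0.1,"spin":0}
    - {"tx":0,"ty":0,"tz":0.14,"spin":0}
    - {"tx":0,"ty":0,"tz":0.16,"spin":0}
    - {"tx":0,"ty":0,"tz":0.16,"spin":0}
    - {"tx":0,"ty":0,"tz":0.16,"spin":0}
    - {"tx":0,"ty":0,"tz":0.16,"spin":0}

```text
t: 30.25
ee_pos: [513.3, 134.2, 164.9]
orientation: [0.023, -3.138, 0.001]
ft_force: [0.3, 0.3, -3.8]
width: 50.3
grasp_force: 30.0
```

Run:
```python
from h import *
c=cal('wrist'); im=snap('wrist','w16.png'); t=tool(); print(t,ctrl.get_obs()['moment'])
a=ctrl.outline_of('spool','wrist'); print([ (x['score'],x['box']) for x in a])
g=im.astype(int).sum(2)//3
print(g[20:80,254])
z=t[0][2]+18.7
for s in(125,30,10,-30,-125): print(s,np.round(p((t[0][0]+30-s,t[0][1],z+(25.4 if s>=10 else 12.7)),c),1),np.round(p((t[0][0]+30-s,t[0][1],z),c),1))
for n in('side',):
    snap(n,n+'1.png'); print(fit('spool',n,(545,135,1.585),z-25.4,False), fit('spool','top',(545,135,1.585),z-25.4))
```

```text
(array([513.5, 134.3, 164.9]), np.float64(-179.14), np.float64(30.3)) [ 0.09106978 -0.09657329 -0.02661344]
[(0.61, [203.0, 49.4, 304.8, 321.4])]
[ 95  92  90  92  91  92  91  89  89  91  89  89  89  92  91  91  91  90
  92  89  90  93  92  92  89  92  90  94  94  92 118 201 222 224 225 225
 225 224 224 226 225 225 225 225 225 225 225 225 225 224 226 224 226 224
 225 225 224 225 225 226]
125 [253.7  52.6] [253.9  65. ]
30 [251.1 263.8] [251.7 240.9]
10 [250.7 298.8] [251.3 271.2]
-30 [250.3 342.7] [250.6 326.6]
-125 [248.9 456.4] [249.2 435. ]
[542.46 132.39  90.4    0.72   0.6 ] [5.4553e+02 1.3639e+02 8.9940e+01 1.3000e-01 6.6000e-01]
```

Call:
apply_moves:
  targets:
    - {"tx":0,"ty":-0.01,"tz":0,"spin":-4}
    - {"tx":0,"ty":-0.03,"tz":0,"spin":-10}
    - {"tx":-0.002,"ty":-0.06,"tz":0,"spin":-17}
    - {"tx":-0.004,"ty":-0.09,"tz":0,"spin":-24}
    - {"tx":-0.006,"ty":-0.12,"tz":0,"spin":-31}
    - {"tx":-0.008,"ty":-0.15,"tz":0,"spin":-38}
    - {"tx":-0.01,"ty":-0.18,"tz":0,"spin":-45}
    - {"tx":-0.01,"ty":-0.21,"tz":0,"spin":-52}

```text
t: 31.35
ee_pos: [504.5, -76.5, 166.8]
orientation: [-1.363, -2.83, 0.0]
ft_force: [0.1, -0.7, -5.7]
width: 50.4
grasp_force: 30.0
```

Call:
apply_moves:
  targets:
    - {"tx":-0.002,"ty":-0.025,"tz":0,"spin":-7}
    - {"tx":-0.0028,"ty":-0.045,"tz":0,"spin":-14}
    - {"tx":-0.0028,"ty":-0.055,"tz":0,"spin":-21}
    - {"tx":-0.0028,"ty":-0.055,"tz":-0.03,"spin":-26}
    - {"tx":-0.0028,"ty":-0.055,"tz":-0.06,"spin":-28}
    - {"tx":-0.0028,"ty":-0.055,"tz":-0.08,"spin":-28}
    - {"tx":-0.0028,"ty":-0.055,"tz":-0.09,"spin":-28}
    - {"tx":-0.0028,"ty":-0.055,"tz":-0.09,"spin":-28}

```text
t: 32.15
ee_pos: [501.3, -130.2, 75.8]
orientation: [-2.0, -2.42, 0.002]
ft_force: [-0.3, -0.4, -5.4]
width: 50.2
grasp_force: 30.0
```

Run:
```python
from h import *
for i in range(3): ctrl.get_image('wrist')
c=cal('wrist'); im=snap('wrist','w17.png'); t=tool(); print(t,ctrl.get_obs()['ft_force'])
cv2.imwrite('pics/w17z.png',cv2.resize(im[:,:,::-1],None,fx=1.5,fy=1.5))
```

```text
(array([ 503.1, -130.6,   78.1]), np.float64(100.87), np.float64(32.35)) [ 0.04726365 -0.3249765  -5.06033587]
```

View pics/w17z.png

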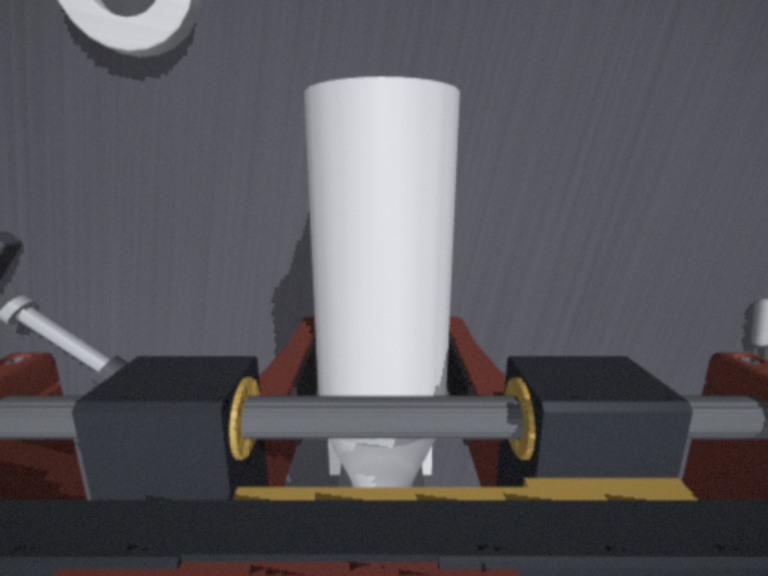

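The spool is aligned over the bar (centre column 382/1.5=255), with its wide end towards +y. Lowering.

Call:
apply_moves:
  targets:
    - {"tx":0,"ty":0,"tz":-0.005,"spin":0}
    - {"tx":0,"ty":0,"tz":-0.012,"spin":0}
    - {"tx":0,"ty":0,"tz":-0.018,"spin":0}
    - {"tx":0,"ty":0,"tz":-0.022,"spin":0}
    - {"tx":0,"ty":0,"tz":-0.024,"spin":0}
    - {"tx":0,"ty":0,"tz":-0.0255,"spin":0}
    - {"tx":0,"ty":0,"tz":-0.026,"spin":0}
    - {"tx":0,"ty":0,"tz":-0.026,"spin":0}

```text
t: 33.15
ee_pos: [502.2, -130.4, 51.0]
orientation: [2.001, 2.422, 0.0]
ft_force: [-0.1, -0.8, -4.9]
width: 50.5
grasp_force: 30.0
```

Call:
apply_moves:
  targets:
    - {"tx":0,"ty":0,"tz":-0.0004,"spin":0}
    - {"tx":0,"ty":0,"tz":-0.0008,"spin":0}
    - {"tx":0,"ty":0,"tz":-0.0012,"spin":0}
    - {"tx":0,"ty":0,"tz":-0.0012,"spin":0}
    - {"tx":0,"ty":0,"tz":-0.0012,"spin":0}
    - {"tx":0,"ty":0,"tz":-0.0012,"spin":0}
    - {"tx":0,"ty":0,"tz":-0.0012,"spin":0}
    - {"tx":0,"ty":0,"tz":-0.0012,"spin":0}

```text
t: 33.95
ee_pos: [502.3, -130.5, 50.2]
orientation: [2.001, 2.421, 0.0]
ft_force: [-2.0, 0.8, 6.1]
width: 50.3
grasp_force: 30.0
```

Run:
```python
from h import *
print(tool(),ctrl.get_obs()['ft_force'],ctrl.get_obs()['moment'])
th=np.radians(10.85)
for n in('side','top'):
    c=cal(n); im=snap(n,n+'2.png'); print(n,fit('spool',n,(507.7,-158.2,th),67.9-25.4,False))
```

```text
(array([ 502.3, -130.5,   50.2]), np.float64(100.86), np.float64(33.95)) [-1.99488937  0.81774332  6.08784981] [0.10026707 0.24501747 0.07642299]
side [ 510.38 -160.86    9.22    0.57    0.71]
top [ 5.0958e+02 -1.5768e+02  1.1040e+01  2.4000e-01  6.1000e-01]
```

Contact confirmed (force −5 → +6 N). Release and rise.

Call:
apply_moves:
  targets:
    - {"tx":0,"ty":0,"tz":0,"spin":0}
    - {"tx":0,"ty":0,"tz":0,"spin":0}
    - {"tx":0,"ty":0,"tz":0,"spin":0}
    - {"tx":0,"ty":0,"tz":0,"spin":0}
    - {"tx":0,"ty":0,"tz":0,"spin":0}
    - {"tx":0,"ty":0,"tz":0.01,"spin":0}
    - {"tx":0,"ty":0,"tz":0.04,"spin":0}
    - {"tx":0,"ty":0,"tz":0.08,"spin":0}
  gripper: -1

```text
t: 34.95
ee_pos: [500.8, -130.0, 129.8]
orientation: [-1.999, -2.419, 0.002]
ft_force: [-0.2, 0.2, 0.4]
width: 87.9
grasp_force: 0.0
```

Call:
apply_moves:
  targets:
    - {"tx":0,"ty":-0.02,"tz":0.045,"spin":-4}
    - {"tx":-0.02,"ty":-0.04,"tz":0.09,"spin":-12}
    - {"tx":-0.04,"ty":-0.05,"tz":0.12,"spin":-20}
    - {"tx":-0.06,"ty":-0.05,"tz":0.14,"spin":-28}
    - {"tx":-0.07,"ty":-0.05,"tz":0.14,"spin":-36}
    - {"tx":-0.07,"ty":-0.05,"tz":0.14,"spin":-44}
    - {"tx":-0.07,"ty":-0.05,"tz":0.14,"spin":-52}
    - {"tx":-0.07,"ty":-0.05,"tz":0.14,"spin":-60}

```text
t: 35.75
ee_pos: [431.8, -180.4, 270.7]
orientation: [2.947, 1.088, 0.001]
ft_force: [1.6, 0.2, 0.1]
width: 87.9
grasp_force: 0.0
```

Call:
apply_moves:
  targets:
    - {"tx":0,"ty":0,"tz":0,"spin":-8}
    - {"tx":0,"ty":0,"tz":0,"spin":-16}
    - {"tx":0,"ty":0,"tz":0,"spin":-24}
    - {"tx":0,"ty":0,"tz":0,"spin":-30}
    - {"tx":0,"ty":0,"tz":0,"spin":-30}
    - {"tx":0,"ty":0,"tz":0,"spin":-30}
    - {"tx":0,"ty":0,"tz":0,"spin":-30}
    - {"tx":0,"ty":0,"tz":0,"spin":-30}

```text
t: 36.55
ee_pos: [432.1, -180.4, 269.9]
orientation: [3.127, 0.299, 0.0]
ft_force: [0.4, -0.0, 1.2]
width: 88.0
grasp_force: 0.0
```

Run:
```python
from h import *
ctrl.get_image('wrist')
c=cal('wrist'); im=snap('wrist','w18.png'); print(tool())
th=np.radians(10.85); zz=67.9-25.4
a=ctrl.outline_of('spool','wrist')
print([(x['score'],x['box']) for x in a])
X=fit('spool','wrist',(507.7,-158,th),zz,False,S=4); print(X,fit('wide_v','wrist',(492,-75.2,th),10,False),fit('narrow_v','wrist',(523.3,-239,th),10,False),fit('boss','wrist',(608,-351,0),0,False,ang=False))
im=im[:,:,::-1].copy()
for k,Y,z in(('bed_bar',(507.7,-157.1,th),0),('wide_v',(492,-75.2,th),10),('narrow_v',(523.3,-238.8,th),10),('spool',(507.7,-157.1,th),zz)):
    cv2.drawContours(im,cv2.findContours(render(M[k],Y,z,c,1),0,2)[0],-1,(0,255,0) if k=='spool' else (0,0,255),1)
cv2.imwrite('pics/w18o.png',cv2.resize(im[20:250,70:430],None,fx=2.2,fy=2.2))
```

```text
(array([ 432.1, -180.4,  269.8]), np.float64(10.91), np.float64(36.65))
[(0.82, [145.8, 89.1, 349.5, 130.9]), (0.71, [291.1, 95.3, 324.8, 127.4])]
[ 507.88 -157.56   11.17    0.97    0.82] [ 4.9221e+02 -7.5160e+01  1.0650e+01  1.0000e-01  6.9000e-01] [ 5.2352e+02 -2.3883e+02  1.0570e+01  4.5000e-01  8.7000e-01] [ 608.52 -348.73    0.      0.92    0.84]
```

View pics/w18o.png

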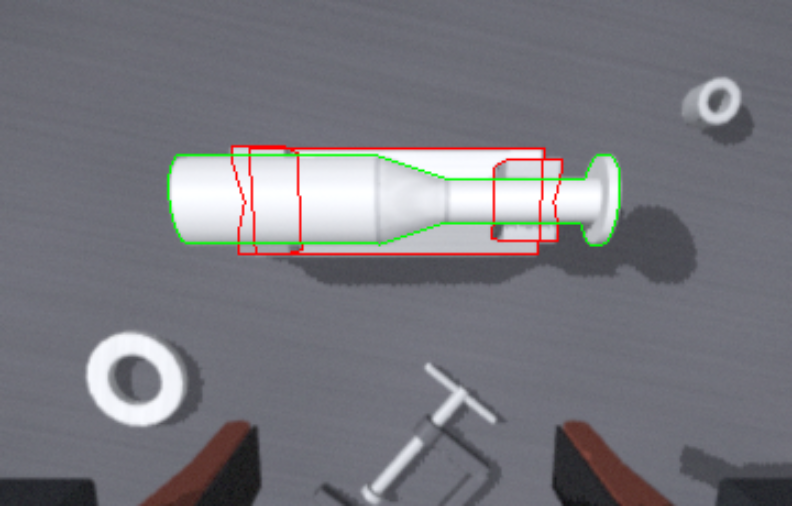

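The spool's green model coincides with the picture, centred within 0.5 mm. Now the boss, gripped across the tube direction so that its lateral centring is exact.

Call:
apply_moves:
  targets:
    - {"tx":0.02,"ty":-0.02,"tz":0,"spin":8}
    - {"tx":0.05,"ty":-0.05,"tz":0,"spin":16}
    - {"tx":0.08,"ty":-0.075,"tz":0,"spin":24}
    - {"tx":0.11,"ty":-0.1,"tz":-0.02,"spin":32}
    - {"tx":0.13,"ty":-0.125,"tz":-0.05,"spin":40}
    - {"tx":0.155,"ty":-0.15,"tz":-0.08,"spin":48}
    - {"tx":0.176,"ty":-0.17,"tz":-0.1,"spin":56}
    - {"tx":0.176,"ty":-0.17,"tz":-0.12,"spin":64}

```text
t: 37.7
ee_pos: [610.1, -352.8, 148.0]
orientation: [2.489, 1.915, 0.001]
ft_force: [0.7, -0.4, 0.1]
width: 87.7
grasp_force: 0.0
```

Call:
apply_moves:
  targets:
    - {"tx":0,"ty":0,"tz":0,"spin":8}
    - {"tx":0,"ty":0,"tz":0,"spin":16}
    - {"tx":0,"ty":0,"tz":0,"spin":24}
    - {"tx":0,"ty":0,"tz":0,"spin":26}
    - {"tx":0,"ty":0,"tz":0,"spin":26}
    - {"tx":0,"ty":0,"tz":0,"spin":26}
    - {"tx":0,"ty":0,"tz":0,"spin":26}
    - {"tx":0,"ty":0,"tz":0,"spin":26}

```text
t: 38.5
ee_pos: [608.1, -350.4, 149.8]
orientation: [-2.002, -2.421, 0.0]
ft_force: [0.1, 0.2, 0.5]
width: 87.5
grasp_force: 0.0
```

Run:
```python
from h import *
ctrl.get_image('wrist'); c=cal('wrist'); snap('wrist','w19.png'); print(tool(),fit('boss','wrist',(608.5,-350,0),0,False,ang=False,S=5))
```

```text
(array([ 608.1, -350.4,  149.8]), np.float64(100.84), np.float64(38.6)) None
```

Call:
apply_moves:
  targets:
    - {"tx":0,"ty":0,"tz":-0.02,"spin":0}
    - {"tx":0,"ty":0,"tz":-0.06,"spin":0}
    - {"tx":0,"ty":0,"tz":-0.1,"spin":0}
    - {"tx":0,"ty":0,"tz":-0.125,"spin":0}
    - {"tx":0,"ty":0,"tz":-0.138,"spin":0}
    - {"tx":0,"ty":0,"tz":-0.144,"spin":0}
    - {"tx":0,"ty":0,"tz":-0.144,"spin":0}
    - {"tx":0,"ty":0,"tz":-0.144,"spin":0}

```text
t: 39.45
ee_pos: [609.1, -351.0, 7.3]
orientation: [2.0, 2.42, 0.001]
ft_force: [0.7, -0.3, -0.1]
width: 87.7
grasp_force: 0.0
```

Call:
apply_moves:
  targets:
    - {"tx":0,"ty":0,"tz":0,"spin":0}
    - {"tx":0,"ty":0,"tz":0,"spin":0}
    - {"tx":0,"ty":0,"tz":0,"spin":0}
    - {"tx":0,"ty":0,"tz":0,"spin":0}
    - {"tx":0,"ty":0,"tz":0,"spin":0}
    - {"tx":0,"ty":0,"tz":0,"spin":0}
    - {"tx":0,"ty":0,"tz":0,"spin":0}
    - {"tx":0,"ty":0,"tz":0,"spin":0}
  gripper: 1

```text
t: 40.25
ee_pos: [608.2, -350.4, 5.7]
orientation: [2.001, 2.422, 0.0]
ft_force: [-0.1, -0.1, -0.5]
width: 27.9
grasp_force: 30.1
```

Run:
```python
from h import *
c=cal('wrist'); im=snap('wrist','w20.png'); t=tool(); print(t)
th=np.radians(t[1]); d=np.array([np.cos(th),np.sin(th),0])
b=t[0]*[1,1,0]
for a,z in((14,0),(14,25),(7.5,25),(-7.5,25),(-14,25)): print(a,z,np.round(p(b+a*d+[0,0,z],c),1))
g=im.astype(int).sum(2)//3
for col in(252,256): print(g[195:266,col])
print(fit('boss','wrist',(608.2,-350.3,0),0,False,ang=False,S=5))
```

```text
(array([ 608.1, -350.4,    5.7]), np.float64(100.86), np.float64(40.3))
14 0 [254.2 207.1]
14 25 [254.2 221.3]
7.5 25 [254.2 231.8]
-7.5 25 [254.2 255.2]
-14 25 [254.3 265. ]
[122 124 121 121 122 121 121 120 119 118 119 129 158 166 169 172 172 169
 172 175 176 176 175 175 183 202 225 231 229 228 225 222 219 212 177 123
  88  82  84  84  83  93 100 101 101 102 100 118 163 176 182 180 180 178
 176 179 182 193 218 232 234 231 227 225 223 218 197 142  89  87 100]
[121 117 120 120 122 120 119 120 123 121 121 127 161 173 175 174 176 176
 180 178 177 177 177 178 182 201 225 233 230 228 223 222 218 211 178 122
  91  86  85  84  89  97 100 100 104  97 102 109 156 169 168 164 168 171
 170 170 175 185 210 227 230 229 225 224 222 216 184 125  82  91 102]
[ 607.85 -348.44    0.      0.84    0.95]
```

Call:
apply_moves:
  targets:
    - {"tx":0,"ty":0,"tz":0.03,"spin":0}
    - {"tx":0,"ty":0,"tz":0.075,"spin":0}
    - {"tx":0,"ty":0,"tz":0.12,"spin":0}
    - {"tx":-0.01,"ty":0.025,"tz":0.15,"spin":0}
    - {"tx":-0.03,"ty":0.065,"tz":0.15,"spin":0}
    - {"tx":-0.05,"ty":0.105,"tz":0.15,"spin":0}
    - {"tx":-0.07,"ty":0.145,"tz":0.15,"spin":0}
    - {"tx":-0.09,"ty":0.185,"tz":0.15,"spin":0}

```text
t: 41.15
ee_pos: [516.9, -164.0, 155.8]
orientation: [2.002, 2.421, 0.0]
ft_force: [0.1, 0.9, -1.0]
width: 27.4
grasp_force: 30.0
```

Call:
apply_moves:
  targets:
    - {"tx":-0.0124,"ty":0.03,"tz":0,"spin":0}
    - {"tx":-0.0174,"ty":0.0438,"tz":0,"spin":0}
    - {"tx":-0.0174,"ty":0.0438,"tz":-0.01,"spin":0}
    - {"tx":-0.0174,"ty":0.0438,"tz":-0.025,"spin":0}
    - {"tx":-0.0174,"ty":0.0438,"tz":-0.04,"spin":0}
    - {"tx":-0.0174,"ty":0.0438,"tz":-0.05,"spin":0}
    - {"tx":-0.0174,"ty":0.0438,"tz":-0.053,"spin":0}
    - {"tx":-0.0174,"ty":0.0438,"tz":-0.053,"spin":0}

```text
t: 41.95
ee_pos: [500.8, -122.1, 102.1]
orientation: [-2.001, -2.421, 0.001]
ft_force: [0.1, 0.5, -1.2]
width: 27.7
grasp_force: 30.0
```

Run:
```python
from h import *
for i in range(2): ctrl.get_image('wrist')
c=cal('wrist'); im=snap('wrist','w21.png'); t=tool(); print(t, ctrl.get_obs()['ft_force'])
g=im.astype(int).sum(2)//3
# tube edges, per row
for r in (150,180,205): 
    row=cv2.GaussianBlur(im.astype(np.float32).mean(2),(1,5),0)[r]; d=np.abs(np.diff(row)); k=np.flatnonzero(d>12); print(r,k[(k>150)&(k<360)],end=' | ')
print()
th=np.radians(10.85)
for s in(60,80,120): # tube silhouette prediction
    b=np.array([500.5,-120.5,67.9])+(s-39)*np.array([-np.sin(th),np.cos(th),0]); print(s,np.round(p(b+[0,0,25.4],c),1))
print(g[195:262,254]); print(np.flatnonzero(np.abs(np.diff(g[225,180:330]))>12)+180)
```

```text
(array([ 501.2, -121.9,  103.2]), np.float64(100.85), np.float64(42.1)) [-0.37410124  0.06700525 -0.8728849 ]
150 [209 210 211 212 287 292 293 294] | 180 [197 216 217 218 219 286 287 288 289] | 205 [198 217 218 219 220 285 287 288] | 
60 [253.7 192.9]
80 [253.6 163.3]
120 [253.5  98.4]
[239 239 239 239 239 239 239 239 238 239 238 235 197 160 152 154 153 153
 155 158 156 156 156 158 163 181 203 211 208 205 206 203 198 193 188 185
 184 183 183 183 180 146  99  88  84  86  91 111 144 155 158 158 153 152
 154 157 155 167 186 207 213 212 208 206 201 200 192]
[199 200 232 233 234 238 239 240 268 269 271 273 275 276 294]
```

Run:
```python
from h import *
for f in('w17','w21'):
    g=cv2.GaussianBlur(cv2.imread(f'pics/{f}.png').astype(np.float32).mean(2),(1,7),0)
    for r in range(120,206,12):
        k=np.flatnonzero((g[r]>150)); k=k[(k>180)&(k<330)]
        d=np.diff(g[r]); L=np.arange(190,235); Rr=np.arange(270,320)
        l=(L*np.clip(d[L],0,None)**2).sum()/(np.clip(d[L],0,None)**2).sum(); q=(Rr*np.clip(-d[Rr],0,None)**2).sum()/(np.clip(-d[Rr],0,None)**2).sum()
        print(f,r,round(l,1),round(q,1),'c',round((l+q)/2+.5,2))
```

```text
w17 120 206.5 302.6 c 255.09
w17 132 207.1 301.9 c 255.01
w17 144 206.7 301.5 c 254.62
w17 156 207.2 300.8 c 254.51
w17 168 207.7 300.4 c 254.54
w17 180 208.3 299.8 c 254.57
w17 192 208.6 299.3 c 254.44
w17 204 209.4 298.8 c 254.59
w21 120 218.0 287.4 c 253.2
w21 132 214.7 293.4 c 254.52
w21 144 214.4 292.9 c 254.11
w21 156 213.8 292.5 c 253.65
w21 168 216.9 288.8 c 253.33
w21 180 217.5 288.0 c 253.23
w21 192 218.1 287.4 c 253.25
w21 204 218.3 287.0 c 253.17
```

Call:
apply_moves:
  targets:
    - {"tx":-0.0006,"ty":0,"tz":0,"spin":0}
    - {"tx":-0.0006,"ty":0,"tz":-0.001,"spin":0}
    - {"tx":-0.0006,"ty":0,"tz":-0.002,"spin":0}
    - {"tx":-0.0006,"ty":0,"tz":-0.0025,"spin":0}
    - {"tx":-0.0006,"ty":0,"tz":-0.0025,"spin":0}
    - {"tx":-0.0006,"ty":0,"tz":-0.0025,"spin":0}
    - {"tx":-0.0006,"ty":0,"tz":-0.0025,"spin":0}
    - {"tx":-0.0006,"ty":0,"tz":-0.0025,"spin":0}

```text
t: 42.9
ee_pos: [500.1, -121.6, 100.3]
orientation: [-2.001, -2.422, 0.0]
ft_force: [-0.0, -0.4, -0.7]
width: 27.7
grasp_force: 30.0
```

Run:
```python
from h import *
c=cal('wrist'); im=snap('wrist','w22.png'); print(tool(), ctrl.get_obs()['ft_force'])
g=cv2.GaussianBlur(im.astype(np.float32).mean(2),(1,7),0)
for r in range(168,216,12):
        d=np.diff(g[r]); L=np.arange(190,235); Rr=np.arange(270,320)
        l=(L*np.clip(d[L],0,None)**2).sum()/(np.clip(d[L],0,None)**2).sum(); q=(Rr*np.clip(-d[Rr],0,None)**2).sum()/(np.clip(-d[Rr],0,None)**2).sum()
        print(r,'c',round((l+q)/2+.5,2))
s=p((500.5-29*.188,-120.5+29*.982,60),c); print('Vface',s)
for col in(208,300): print(col,im[120:200,col].astype(int).sum(1)//3)
```

```text
(array([ 500.1, -121.6,  100.3]), np.float64(100.86), np.float64(42.95)) [ 0.94039457  0.36343983 -1.2859953 ]
168 c 255.2
180 c 254.11
192 c 254.31
204 c 254.25
Vface [254.9973102  172.87542006]
208 [103 102 102 102 102 101 101 105 103 103 100 102 102 101 103 101 101 103
 102 104 102 101 101 100 102 103 101 100 100 100 102 102 103 104 100 101
  99  96  81  69  70  72  72  71  72  70  70  74  76  71  73  72  68  70
  71  69  71  70  71  68  70  70  70  72  67  69  68  69  69  69  72  70
  70  69  71  67  70  70  70  69]
300 [103 102 104 107 102 106 105 102 104 103 100 100 103 100 100  99 100 103
 103 103 102 107 105 104 105 105 104 105 104 105 106 107 106 103 105 106
 106 105 102 104 104 105 103 103 104 101 106 105 104 105 105 106 107 105
 107 106 107 106 106 106 103 105 103 105 106 105 107 105 106 103 106 103
 104 105 104 103 104 105 103 104]
```

Centred laterally within about 0.2 mm. Lowering to contact, then release.

Call:
apply_moves:
  targets:
    - {"tx":0,"ty":0,"tz":-0.0004,"spin":0}
    - {"tx":0,"ty":0,"tz":-0.0008,"spin":0}
    - {"tx":0,"ty":0,"tz":-0.001,"spin":0}
    - {"tx":0,"ty":0,"tz":-0.0011,"spin":0}
    - {"tx":0,"ty":0,"tz":-0.0011,"spin":0}
    - {"tx":0,"ty":0,"tz":-0.0011,"spin":0}
    - {"tx":0,"ty":0,"tz":-0.0011,"spin":0}
    - {"tx":0,"ty":0,"tz":-0.0011,"spin":0}

```text
t: 43.75
ee_pos: [500.1, -121.6, 99.2]
orientation: [-2.001, -2.422, -0.0]
ft_force: [-0.9, -0.5, -0.6]
width: 27.5
grasp_force: 30.0
```

Call:
apply_moves:
  targets:
    - {"tx":0,"ty":0,"tz":-0.0002,"spin":0}
    - {"tx":0,"ty":0,"tz":-0.0004,"spin":0}
    - {"tx":0,"ty":0,"tz":-0.0004,"spin":0}
    - {"tx":0,"ty":0,"tz":-0.0004,"spin":0}
    - {"tx":0,"ty":0,"tz":-0.0004,"spin":0}
    - {"tx":0,"ty":0,"tz":-0.0004,"spin":0}
    - {"tx":0,"ty":0,"tz":-0.0004,"spin":0}
    - {"tx":0,"ty":0,"tz":-0.0004,"spin":0}

```text
t: 44.55
ee_pos: [500.2, -121.6, 98.9]
orientation: [2.001, 2.422, 0.0]
ft_force: [-1.6, -0.5, 3.0]
width: 27.4
grasp_force: 30.0
```

Contact (+3 N). Releasing.

Call:
apply_moves:
  targets:
    - {"tx":0,"ty":0,"tz":0,"spin":0}
    - {"tx":0,"ty":0,"tz":0,"spin":0}
    - {"tx":0,"ty":0,"tz":0,"spin":0}
    - {"tx":0,"ty":0,"tz":0,"spin":0}
    - {"tx":0,"ty":0,"tz":0,"spin":0}
    - {"tx":0,"ty":0,"tz":0.01,"spin":0}
    - {"tx":0,"ty":0,"tz":0.03,"spin":0}
    - {"tx":0,"ty":0,"tz":0.06,"spin":0}
  gripper: -1

```text
t: 45.35
ee_pos: [499.1, -121.3, 158.9]
orientation: [-2.0, -2.42, 0.002]
ft_force: [-0.3, -0.7, -0.6]
width: 86.3
grasp_force: 0.0
```

Call:
apply_moves:
  targets:
    - {"tx":0,"ty":0,"tz":0.03,"spin":0}
    - {"tx":-0.02,"ty":-0.02,"tz":0.07,"spin":-8}
    - {"tx":-0.04,"ty":-0.04,"tz":0.1,"spin":-16}
    - {"tx":-0.06,"ty":-0.05,"tz":0.11,"spin":-24}
    - {"tx":-0.07,"ty":-0.05,"tz":0.11,"spin":-32}
    - {"tx":-0.07,"ty":-0.05,"tz":0.11,"spin":-40}
    - {"tx":-0.07,"ty":-0.05,"tz":0.11,"spin":-48}
    - {"tx":-0.07,"ty":-0.05,"tz":0.11,"spin":-56}

```text
t: 46.15
ee_pos: [429.9, -171.6, 269.6]
orientation: [2.907, 1.19, 0.001]
ft_force: [0.0, 0.6, -0.3]
width: 87.6
grasp_force: 0.0
```

Call:
apply_moves:
  targets:
    - {"tx":0,"ty":0,"tz":0,"spin":-8}
    - {"tx":0,"ty":0,"tz":0,"spin":-16}
    - {"tx":0,"ty":0,"tz":0,"spin":-24}
    - {"tx":0,"ty":0,"tz":0,"spin":-32}
    - {"tx":0,"ty":0,"tz":0,"spin":-34}
    - {"tx":0,"ty":0,"tz":0,"spin":-34}
    - {"tx":0,"ty":0,"tz":0,"spin":-34}
    - {"tx":0,"ty":0,"tz":0,"spin":-34}

```text
t: 46.95
ee_pos: [430.1, -171.6, 269.0]
orientation: [3.127, 0.299, 0.0]
ft_force: [0.4, 0.0, -0.0]
width: 87.9
grasp_force: 0.0
```

Run:
```python
from h import *
ctrl.get_image('wrist')
c=cal('wrist'); im=snap('wrist','w23.png'); print(tool())
th=np.radians(10.85)
B=fit('boss','wrist',(500.5,-119.5,0),93.3,False,ang=False,S=5); X=fit('spool','wrist',(507.7,-158,th),42.5,False,S=4); N=fit('narrow_v','wrist',(523.3,-239,th),10,False)
print(B,X,N,[(a['score'],a['box']) for a in ctrl.outline_of('boss','wrist')])
a=np.radians(X[2]); d=B[:2]-X[:2]; print('spool frame x,y',d[0]*np.cos(a)+d[1]*np.sin(a),-d[0]*np.sin(a)+d[1]*np.cos(a))
snap('side','side3.png'); cs=cal('side'); print(fit('boss','side',(500.5,-119.5,0),93.3,False,ang=False),[(o['score'],w(o['uv'],93.3,cs)) for o in ctrl.pinpoint('boss','side')])
print(fit('nut','wrist',(440,340,0),0,False,ang=False))
# taper/V landmarks along spool line row profile
for s in(10,-30,125,-125): 
    q=X[:2]+s*np.array([-np.sin(a),np.cos(a)]); print(s,np.round(p(np.r_[q,93.3],c),1))
print(np.round(p(np.r_[B[:2],93.3],c),1)); r=int(p(np.r_[X[:2],93.3],c)[1]); print(r,(im[r+8,100:400].astype(int).sum(1)//3).tolist())
```

```text
(array([ 430.1, -171.6,  268.9]), np.float64(10.89), np.float64(47.05))
[ 500.02 -121.49    0.      0.64    0.89] [ 507.65 -157.24   10.91    0.91    0.67] [ 5.2334e+02 -2.3791e+02  8.0900e+00  4.0000e-01  9.2000e-01] [(0.89, [211.2, 97.8, 233.9, 121.7])]
spool frame x,y -0.7258040815460554 36.54794944227668
[ 5.0065e+02 -1.2642e+02  0.0000e+00  7.8000e-01  4.6000e-01] [(0.46, array([ 491.20900422, -127.85122999,   93.3       ])), (0.44, array([ 510.27037988, -166.53737756,   93.3       ]))]
None
10 [248. 110.]
-30 [280.9 110. ]
125 [153.6 110.1]
-125 [358.8 109.9]
[226.2 110.7]
110 [119, 119, 116, 118, 119, 118, 117, 117, 115, 116, 117, 118, 118, 117, 120, 117, 119, 120, 118, 117, 118, 119, 116, 120, 116, 117, 116, 117, 118, 119, 116, 119, 119, 118, 116, 117, 117, 119, 120, 117, 118, 117, 118, 120, 117, 118, 116, 119, 117, 115, 118, 116, 117, 116, 122, 175, 236, 241, 242, 241, 242, 242, 242, 242, 242, 241, 242, 242, 242, 242, 242, 242, 242, 242, 241, 243, 241, 242, 242, 242, 241, 243, 242, 242, 242, 242, 242, 242, 241, 242, 242, 242, 242, 242, 241, 242, 241, 241, 242, 242, 242, 242,
[... 267 characters left out ...]
00, 201, 205, 203, 204, 203, 204, 210, 218, 217, 216, 215, 214, 212, 210, 209, 209, 208, 207, 204, 203, 204, 205, 201, 177, 178, 196, 204, 203, 204, 203, 205, 204, 204, 202, 204, 203, 203, 203, 203, 203, 204, 204, 202, 203, 203, 203, 202, 202, 202, 202, 202, 202, 202, 203, 201, 202, 201, 201, 201, 202, 201, 200, 201, 202, 201, 201, 200, 202, 200, 200, 201, 200, 201, 199, 202, 201, 201, 199, 200, 199, 199, 200, 199, 199, 200, 199, 199, 200, 199, 199, 200, 198, 200, 198, 197, 195, 205, 233, 239, 239, 236, 215, 134, 113, 107, 86, 82, 80, 83, 81, 85, 78, 83, 81, 84, 82, 81, 83, 78, 82, 78, 80, 80, 82, 82, 83, 82, 86, 101, 114, 120, 120, 116, 118, 119, 117, 116, 117, 115, 115, 118, 119, 118, 117]
```

Run:
```python
from h import *
c=cal('wrist'); im=cv2.imread('pics/w23.png'); a=np.radians(10.9)
ctrl.get_image('wrist')
m=ctrl.outline_of('boss','wrist')[0]['pixels']; ys,xs=np.nonzero(m); print('mask',xs.min(),xs.max(),ys.min(),ys.max(),m.sum())
for s in(36.5,39,41):
    q=np.array([507.65,-157.2])+s*np.array([-np.sin(a),np.cos(a)])
    r=render(M['boss'],(q[0],q[1],0),93.3,c,1); Y,Xx=np.nonzero(r); print(s,Xx.min(),Xx.max(),Y.min(),Y.max(),r.sum(), 'top c',np.round(p(np.r_[q,118.3],c),1),'bot c',np.round(p(np.r_[q,93.3],c),1))
g=im.astype(int).sum(2)//3
for r in range(94,128,3): print(r,g[r,204:244])
```

```text
mask 212 236 97 121 388
36.5 211 238 96 122 572 top c [223.9 109.4] bot c [226.2 110. ]
39 209 236 96 122 576 top c [221.7 109.4] bot c [224.1 110. ]
41 207 234 96 122 579 top c [219.9 109.4] bot c [222.5 110. ]
94 [235 235 234 234 235 234 235 236 234 235 235 235 235 235 235 235 236 235
 235 235 237 235 236 235 235 235 235 235 235 236 234 235 235 235 236 236
 235 235 235 236]
97 [243 244 244 244 244 244 245 244 244 244 244 243 244 244 244 241 231 222
 221 229 229 227 221 230 240 243 244 244 244 244 245 245 245 245 244 245
 244 245 245 244]
100 [249 250 250 249 249 250 250 249 249 250 248 239 242 231 226 229 227 226
 224 225 223 223 226 226 226 221 215 209 223 243 246 246 249 250 249 249
 249 249 250 250]
103 [253 253 253 253 253 253 253 253 253 251 237 231 226 222 217 213 204 187
 173 166 163 166 189 207 219 222 223 224 218 195 170 212 229 249 251 251
 252 253 253 253]
106 [255 255 255 255 255 255 255 255 243 236 228 224 218 205 167 132 128 155
 193 202 205 205 206 205 204 194 216 224 224 223 212 167 159 201 207 206
 207 208 210 214]
109 [255 255 255 255 255 255 255 254 239 235 227 2
[... 425 characters left out ...]
97 200 200
 201 201 201 199]
118 [242 242 242 242 242 242 242 242 242 240 226 210 215 220 222 224 226 226
 228 226 227 229 231 230 229 227 222 213 191 159 163 186 197 197 197 197
 197 197 198 196]
121 [231 231 232 232 231 232 231 231 231 231 230 230 231 228 220 212 207 210
 212 218 217 215 210 197 189 179 174 177 181 189 192 192 192 192 192 192
 193 193 191 193]
124 [219 220 219 219 219 220 219 218 219 218 217 220 218 219 218 219 218 219
 219 218 219 217 217 217 217 208 205 192 188 187 186 188 186 188 187 186
 186 186 186 187]
127 [196 194 194 195 196 195 194 195 194 196 195 196 196 195 196 195 195 195
 195 195 194 194 195 195 194 195 195 194 194 186 185 184 177 176 175 174
 175 176 174 176]
```

The boss stands upright but at about y = 37 rather than 39. There is ample time, so I'll regrip it and shift it about 2 mm along the tube.

Call:
apply_moves:
  targets:
    - {"tx":0,"ty":0,"tz":0,"spin":8}
    - {"tx":0,"ty":0,"tz":0,"spin":16}
    - {"tx":0,"ty":0,"tz":0,"spin":24}
    - {"tx":0,"ty":0,"tz":0,"spin":32}
    - {"tx":0.01,"ty":0.01,"tz":0,"spin":40}
    - {"tx":0.03,"ty":0.02,"tz":0,"spin":48}
    - {"tx":0.05,"ty":0.035,"tz":0,"spin":56}
    - {"tx":0.07,"ty":0.05,"tz":0,"spin":64}

```text
t: 48.35
ee_pos: [500.9, -121.1, 268.8]
orientation: [2.49, 1.916, 0.0]
ft_force: [0.1, -0.1, -1.6]
width: 88.0
grasp_force: 0.0
```

Call:
apply_moves:
  targets:
    - {"tx":0,"ty":0,"tz":0,"spin":8}
    - {"tx":0,"ty":0,"tz":0,"spin":16}
    - {"tx":0,"ty":0,"tz":-0.02,"spin":24}
    - {"tx":0,"ty":0,"tz":-0.05,"spin":26}
    - {"tx":0,"ty":0,"tz":-0.08,"spin":26}
    - {"tx":0,"ty":0,"tz":-0.1,"spin":26}
    - {"tx":0,"ty":0,"tz":-0.11,"spin":26}
    - {"tx":0,"ty":0,"tz":-0.11,"spin":26}

```text
t: 49.15
ee_pos: [499.4, -121.4, 157.7]
orientation: [-2.0, -2.42, 0.002]
ft_force: [-1.0, -0.3, 1.1]
width: 88.0
grasp_force: 0.0
```

Call:
apply_moves:
  targets:
    - {"tx":0,"ty":0,"tz":-0.01,"spin":0}
    - {"tx":0,"ty":0,"tz":-0.025,"spin":0}
    - {"tx":0,"ty":0,"tz":-0.04,"spin":0}
    - {"tx":0,"ty":0,"tz":-0.052,"spin":0}
    - {"tx":0,"ty":0,"tz":-0.057,"spin":0}
    - {"tx":0,"ty":0,"tz":-0.0595,"spin":0}
    - {"tx":0,"ty":0,"tz":-0.0595,"spin":0}
    - {"tx":0,"ty":0,"tz":-0.0595,"spin":0}

```text
t: 49.95
ee_pos: [500.6, -121.7, 99.8]
orientation: [2.001, 2.421, 0.001]
ft_force: [-0.5, -0.1, -0.3]
width: 88.0
grasp_force: 0.0
```

Call:
apply_moves:
  targets:
    - {"tx":0,"ty":0,"tz":0,"spin":0}
    - {"tx":0,"ty":0,"tz":0,"spin":0}
    - {"tx":0,"ty":0,"tz":0,"spin":0}
    - {"tx":0,"ty":0,"tz":0,"spin":0}
    - {"tx":0,"ty":0,"tz":0,"spin":0}
    - {"tx":0,"ty":0,"tz":0,"spin":0}
    - {"tx":0,"ty":0,"tz":0,"spin":0}
    - {"tx":0,"ty":0,"tz":0,"spin":0}
  gripper: 1

```text
t: 50.75
ee_pos: [500.1, -121.6, 99.3]
orientation: [2.001, 2.422, 0.0]
ft_force: [-0.1, 1.3, 1.1]
width: 28.1
grasp_force: 30.1
```

Call:
apply_moves:
  targets:
    - {"tx":0,"ty":0,"tz":0.001,"spin":0}
    - {"tx":0,"ty":0,"tz":0.002,"spin":0}
    - {"tx":-0.0004,"ty":0.0019,"tz":0.002,"spin":0}
    - {"tx":-0.0004,"ty":0.0019,"tz":0.002,"spin":0}
    - {"tx":-0.0004,"ty":0.0019,"tz":0.001,"spin":0}
    - {"tx":-0.0004,"ty":0.0019,"tz":0.0003,"spin":0}
    - {"tx":-0.0004,"ty":0.0019,"tz":-0.0002,"spin":0}
    - {"tx":-0.0004,"ty":0.0019,"tz":-0.0002,"spin":0}

```text
t: 51.55
ee_pos: [499.7, -119.7, 99.2]
orientation: [-2.001, -2.422, 0.0]
ft_force: [-1.3, 0.5, 2.5]
width: 27.6
grasp_force: 30.0
```

Call:
apply_moves:
  targets:
    - {"tx":0,"ty":0,"tz":0,"spin":0}
    - {"tx":0,"ty":0,"tz":0,"spin":0}
    - {"tx":0,"ty":0,"tz":0,"spin":0}
    - {"tx":0,"ty":0,"tz":0,"spin":0}
    - {"tx":0,"ty":0,"tz":0,"spin":0}
    - {"tx":0,"ty":0,"tz":0,"spin":0}
    - {"tx":0,"ty":0,"tz":0,"spin":0}
    - {"tx":0,"ty":0,"tz":0,"spin":0}

```text
t: 52.35
ee_pos: [499.7, -119.7, 99.1]
orientation: [2.001, 2.422, 0.0]
ft_force: [-2.0, 0.4, 5.4]
width: 27.4
grasp_force: 30.0
```

Call:
apply_moves:
  targets:
    - {"tx":0,"ty":0,"tz":0,"spin":0}
    - {"tx":0,"ty":0,"tz":0,"spin":0}
    - {"tx":0,"ty":0,"tz":0,"spin":0}
    - {"tx":0,"ty":0,"tz":0,"spin":0}
    - {"tx":0,"ty":0,"tz":0,"spin":0}
    - {"tx":0,"ty":0,"tz":0.01,"spin":0}
    - {"tx":0,"ty":0,"tz":0.03,"spin":0}
    - {"tx":0,"ty":0,"tz":0.06,"spin":0}
  gripper: -1

```text
t: 53.15
ee_pos: [498.7, -119.4, 159.1]
orientation: [-2.0, -2.42, 0.002]
ft_force: [-0.2, -0.9, 0.5]
width: 86.3
grasp_force: 0.0
```

Call:
apply_moves:
  targets:
    - {"tx":0,"ty":0,"tz":0.03,"spin":0}
    - {"tx":-0.02,"ty":-0.02,"tz":0.07,"spin":-8}
    - {"tx":-0.04,"ty":-0.04,"tz":0.1,"spin":-16}
    - {"tx":-0.06,"ty":-0.05,"tz":0.11,"spin":-24}
    - {"tx":-0.07,"ty":-0.05,"tz":0.11,"spin":-32}
    - {"tx":-0.07,"ty":-0.05,"tz":0.11,"spin":-40}
    - {"tx":-0.07,"ty":-0.05,"tz":0.11,"spin":-48}
    - {"tx":-0.07,"ty":-0.05,"tz":0.11,"spin":-56}

```text
t: 53.95
ee_pos: [429.5, -169.7, 270.0]
orientation: [2.907, 1.19, 0.001]
ft_force: [0.2, -0.3, 0.4]
width: 87.8
grasp_force: 0.0
```

Call:
apply_moves:
  targets:
    - {"tx":0,"ty":0,"tz":0,"spin":-8}
    - {"tx":0,"ty":0,"tz":0,"spin":-16}
    - {"tx":0,"ty":0,"tz":0,"spin":-24}
    - {"tx":0,"ty":0,"tz":0,"spin":-32}
    - {"tx":0,"ty":0,"tz":0,"spin":-34}
    - {"tx":0,"ty":0,"tz":0,"spin":-34}
    - {"tx":0,"ty":0,"tz":0,"spin":-34}
    - {"tx":0,"ty":0,"tz":0,"spin":-34}

```text
t: 54.75
ee_pos: [429.7, -169.7, 269.3]
orientation: [3.127, 0.299, 0.0]
ft_force: [-0.4, 0.6, 0.1]
width: 87.8
grasp_force: 0.0
```

Run:
```python
from h import *
ctrl.get_image('wrist')
c=cal('wrist'); im=snap('wrist','w24.png'); print(tool())
th=np.radians(10.85)
X=fit('spool','wrist',(507.7,-158,th),42.5,False,S=4); a=np.radians(X[2])
m=ctrl.outline_of('boss','wrist')[0]['pixels']; ys,xs=np.nonzero(m); print(X,'mask',xs.min(),xs.max(),ys.min(),ys.max())
for s in(37,39,41):
    q=X[:2]+s*np.array([-np.sin(a),np.cos(a)]); r=render(M['boss'],(q[0],q[1],0),93.3,c,1); Y,Z=np.nonzero(r); print(s,Z.min(),Z.max(),Y.min(),Y.max(),np.round(p(np.r_[q,118.3],c),1))
g=im.astype(int).sum(2)//3
for r in(107,109,111): print(g[r,200:244])
snap('top','top3.png'); print(fit('nut','top',(441,343,0),0,False,ang=False)); cv2.imwrite('x.png',im)
```

```text
(array([ 429.7, -169.7,  269.2]), np.float64(10.89), np.float64(54.85))Traceback (most recent call last):
  File "<stdin>", line 6, in <module>
IndexError: list index out of range
```

Run:
```python
from h import *
c=cal('wrist'); im=snap('wrist','w24.png')
th=np.radians(10.85)
X=fit('spool','wrist',(507.7,-158,th),42.5,False,S=4); a=np.radians(X[2]); print(X)
for s in(37,39,41):
    q=X[:2]+s*np.array([-np.sin(a),np.cos(a)]); r=render(M['boss'],(q[0],q[1],0),93.3,c,1); Y,Z=np.nonzero(r); print(s,Z.min(),Z.max(),Y.min(),Y.max(),np.round(p(np.r_[q,118.3],c),1))
g=im.astype(int).sum(2)//3
for r in range(94,126,3): print(r,g[r,202:240])
print([(round(o['score'],2),o['box']) for o in ctrl.outline_of('boss','wrist')])
snap('top','top3.png'); print(fit('nut','top',(441,343,0),0,False,ang=False))
```

```text
[ 507.7  -156.98   10.97    0.92    0.88]
37 213 239 96 122 [225.  109.3]
39 211 237 96 122 [223.3 109.3]
41 209 235 96 122 [221.5 109.3]
94 [234 235 234 235 235 235 235 234 234 235 236 235 235 235 235 235 236 235
 235 235 235 235 234 234 235 235 235 235 236 235 235 236 235 234 237 235
 235 236]
97 [244 243 244 243 244 244 243 244 244 244 244 244 244 244 244 244 244 241
 233 229 220 221 227 229 239 241 241 243 245 245 244 245 245 245 244 244
 244 244]
100 [249 249 249 249 249 249 250 249 250 249 250 249 249 248 244 230 227 229
 227 225 226 224 224 223 225 226 225 222 214 208 224 245 249 249 249 249
 249 250]
103 [253 253 253 253 253 253 253 253 253 253 253 251 237 231 225 221 218 213
 206 187 173 168 160 167 187 207 218 222 223 223 217 189 165 199 221 225
 230 251]
106 [255 255 255 255 255 255 255 255 255 255 243 236 227 223 218 205 170 129
 127 154 193 202 204 204 204 205 202 194 217 224 224 223 208 156 158 202
 206 206]
109 [255 255 255 255 255 255 255 255 255 254 239 235 228 222 212 170 128 130
 171 202 207 206 206 205 205 206 205 205 204 228 228 225 221 192 144 180
 204 206]
112 
[... 170 characters left out ...]
50 250 249 250 251 250 250 249 247 233 227 229 228 227 213 188
 153 149 173 196 199 201 201 203 211 227 230 224 222 216 196 146 156 199
 199 200]
118 [241 242 242 242 242 242 242 242 242 242 242 240 227 211 214 220 223 224
 226 225 226 224 226 228 229 229 230 226 222 214 190 156 155 185 196 196
 196 196]
121 [230 231 230 229 230 231 231 230 230 231 231 231 231 230 231 228 221 212
 206 210 213 219 217 215 212 196 189 180 173 176 180 190 191 190 193 191
 191 192]
124 [219 219 218 219 219 220 220 219 219 218 218 219 220 218 219 219 220 219
 217 218 219 218 217 218 217 207 204 191 189 188 186 187 187 188 187 186
 187 187]
[(0.63, [212.0, 97.1, 235.2, 122.8])]
[438.02 339.89   0.     0.8    0.69]
```

```bash
python3 -c "
from workcell import ctrl
print(ctrl.close_job())"
```

```text
the job is handed in; nothing more can be done
None
```

The job is handed in at about 55 s: V-blocks, magnet, spool and boss are all in place and released. By the last wrist-camera fits the V-block and spool ends are within about 0.6 mm, the boss sits at y ≈ 39 on the spool, and the nut was not touched.

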